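# Knock moulded heel wedges out of a vacuum fixture

### The arm

A 6-joint arm with a two-finger parallel gripper is mounted at the origin on the work surface. World frame = base frame: x ahead of the robot, y to its left, z up, the work surface at z = 0. Lengths are in m, angles in rad, forces in N, time in s.
With the tool pointing down it reaches from about 0.4 to 0.925 m from the base axis. Payload 3.4 kg.
Tool frame: the origin (TCP) lies at the very end of the fingers, on their centre line; the grasp point (between the pads) lies 19 mm behind it; y points along the fingers, x is the direction in which the jaws open and shut, and the axes are right-handed (so a half turn about y gives the same grasp; the last joint's range is limited). The gripper opens to 85 mm and grips with 20 to 120 N. Pads are 22 mm wide; open, the fingers measure 114 mm over their backs; the gripper's body (76 mm by 85 mm) begins 54 mm behind the grasp point. The pads swing forward as they close: fully open they stand 13 mm farther back than shut.
Start: joints at [1.19, 0.307, 1.506, -0, 1.328, -0.073], TCP at [0.174, 0.548, 0.231] pointing down, gripper open.
Joint ranges: [-3.12, 3.12], [-1.05, 2.28], [0.14, 2.33], [-1.42, 4.57], [0.1, 2.73], [-2.68, 2.68]. Speed limits (rad/s): [2.57, 2.57, 3.14, 3.14, 3.14, 3.14].

### API

Orientations are given as a 3x3 rotation matrix whose columns are the frame's x, y, z axes.
In Python, from workcell import arm gives the robot as it stands.
- The arm moves only by the shell command python3 -m jog 'ROWS' [OPENING] [FORCE]. ROWS is JSON, a list that holds one entry, the list of rows, each a list of 6 numbers: the shift along the tool's x, y, z in mm, then the turn, a rotation vector about the tool's x, y, z in degrees. A call has 1 to 20 rows; each row is the pose to reach, as a shift and turn from the pose commanded when the call began, along the tool's axes at that moment; what a row does not reach only later rows make up. A row lasts 1/10 s, in which the tool goes at most 50 mm and 8.59 degrees, less where a joint would pass 70% of its speed; a pose out of reach is approached as far as the arm can. A call with a gripper value outside its range is refused whole. OPENING is the opening, from 0 (shut) to 1 (fully open), set as the call begins (- or left out, the last holds). The fingers move at their own pace and stop on an object; FORCE is the grip in N (left out, the last holds). Time passes only in rows, so rows that repeat a pose let the fingers close. It gives the time, the measured TCP pose, the force and the opening at its end, in the units of the state.
- arm.state(): the state, without advancing time (a new reading comes with each control period).
- arm.get_image(name): name is "scene" or "top" or "wrist"; returns a dict with "image" (480x640x3 uint8, red, green, blue), "intrinsics" (3x3 intrinsics, pixels), "D" ([k1, k2, p1, p2, k3] as OpenCV has them; the pictures are not rectified), "world_to_cam" (4x4, takes a point from world to camera coordinates). Camera axes: x right, y up, looking along -z (the intrinsics and any distortion apply to the point x, -y, -z); pixel columns grow to the right and rows downward; lengths in m; the calibration is good to about 2 mm. A picture is of the moment at which its call begins. There is no depth.
- arm.sign_off(): hands the job in, once; it reports no verdict.
Trained networks look in the newest picture that a camera, given by its name, has taken for a name from the list of things; names that differ only in an ending like _2 or _b are one class to them, and where a whole thing is asked for, a point or a joint stands for the part that bears it (a point fixed in the world has none). Each returns a list of dicts, best first, with "confidence" (0 to 1); they miss things now and then, are a little off and sometimes report something else, mostly with a low value. They report only what shows in the picture. A call takes as long as a camera call. They do not tell look-alikes from the thing itself.
- arm.masks_of(camera, thing): "region" (480x640 bool, what is visible of it) and "pixel" ([column, row] in pixels, amid what is visible of it).
The state is a dict: "clock": time; "q": joint angles; "qvel": joint speeds; "tau": joint torques, N m; "ee_pos": TCP position; "tcp_rot": TCP orientation; "contact_force": force on the tool from outside, world axes, zero at the start; "wrist_torque": the same for the moment, N m; "gripper_width": finger opening in m.
Only numpy, scipy, OpenCV 4.12 (cv2) and the standard library are available. Lean on these libraries where they do the work, as an engineer would, in place of code of your own. Each camera call takes 0.05 s, during which the arm holds its last target.

### The job

Unload the vacuum mould: with all knockout rods down, turn the vent valve to half open (handle over the red mark) and leave it there while you push each heel wedge that is there up out of its nest by lifting the blue handle of its knockout rod, and lay all the wedges in the white tray, each lying level on the tray's floor, none leaning on the rim or on top of another. Then push all the rods fully down again, and only after that shut the valve fully; leave the hammer, the bottle and the splint shell alone.

Things in the scene. Friction and masses are not known exactly. Their poses are not given: they have to be found in the camera images.
- wedge0_mid (a point): Centre (half-way up) of heel wedge 0, or None throughout if it is not there this time: a loose solid beige moulded block with round ends, 84 mm long (own x), 44 mm wide (own y, flat sides over the middle 40 mm), 28 mm thick (own z, up), about 80 g, two brass dots on top. It starts sunk in nest0, its top flush with the fixture's top, so it cannot be gripped there
- wedge1_mid (a point): Centre (half-way up) of heel wedge 1, or None throughout if it is not there this time: a loose solid beige moulded block with round ends, 84 mm long (own x), 44 mm wide (own y, flat sides over the middle 40 mm), 28 mm thick (own z, up), about 80 g, two brass dots on top. It starts sunk in nest1, its top flush with the fixture's top, so it cannot be gripped there
- wedge2_mid (a point): Centre (half-way up) of heel wedge 2, or None throughout if it is not there this time: a loose solid beige moulded block with round ends, 84 mm long (own x), 44 mm wide (own y, flat sides over the middle 40 mm), 28 mm thick (own z, up), about 80 g, two brass dots on top. It starts sunk in nest2, its top flush with the fixture's top, so it cannot be gripped there
- wedge3_mid (a point): Centre (half-way up) of heel wedge 3, or None throughout if it is not there this time: a loose solid beige moulded block with round ends, 84 mm long (own x), 44 mm wide (own y, flat sides over the middle 40 mm), 28 mm thick (own z, up), about 80 g, two brass dots on top. It starts sunk in nest3, its top flush with the fixture's top, so it cannot be gripped there
- nest0 (a point): Centre of the mouth of nest 0, on the fixture's top face 90 mm above the bench. The aluminium fixture (fixed, 120 x 300 mm, axes as this point) has four such pockets in a row along y, 74 mm apart, nest0 at -y; each 87 x 47 mm and 28 mm deep with a hole in its floor for knockout rod 0. An empty nest shows the rod's end
- nest1 (a point): Centre of the mouth of nest 1, on the fixture's top face 90 mm above the bench. The aluminium fixture (fixed, 120 x 300 mm, axes as this point) has four such pockets in a row along y, 74 mm apart, nest0 at -y; each 87 x 47 mm and 28 mm deep with a hole in its floor for knockout rod 1. An empty nest shows the rod's end
- nest2 (a point): Centre of the mouth of nest 2, on the fixture's top face 90 mm above the bench. The aluminium fixture (fixed, 120 x 300 mm, axes as this point) has four such pockets in a row along y, 74 mm apart, nest0 at -y; each 87 x 47 mm and 28 mm deep with a hole in its floor for knockout rod 2. An empty nest shows the rod's end
- nest3 (a point): Centre of the mouth of nest 3, on the fixture's top face 90 mm above the bench. The aluminium fixture (fixed, 120 x 300 mm, axes as this point) has four such pockets in a row along y, 74 mm apart, nest0 at -y; each 87 x 47 mm and 28 mm deep with a hole in its floor for knockout rod 3. An empty nest shows the rod's end
- rod0 (a joint): Lift of knockout rod 0 (m): 0 fully down (start), 0.020 top stop. Slides vertically, stays where it is left (about 5 N of friction plus 2.3 N weight); it pushes the wedge of nest0 up by as much, so at the top the wedge stands 20 mm proud with 8 mm still in the nest
- handle0 (a point): Centre of the blue grip of rod 0, an upright block 26 mm (fixture x) x 16 mm (fixture y) x 36 mm tall that stands on the robot's side of the fixture, 100 mm from nest0's centre along the fixture's -x, free all round; centre 100 mm above the bench when down; rises with the rod
- rod1 (a joint): Lift of knockout rod 1 (m): 0 fully down (start), 0.020 top stop. Slides vertically, stays where it is left (about 5 N of friction plus 2.3 N weight); it pushes the wedge of nest1 up by as much, so at the top the wedge stands 20 mm proud with 8 mm still in the nest
- handle1 (a point): Centre of the blue grip of rod 1, an upright block 26 mm (fixture x) x 16 mm (fixture y) x 36 mm tall that stands on the robot's side of the fixture, 100 mm from nest1's centre along the fixture's -x, free all round; centre 100 mm above the bench when down; rises with the rod
- rod2 (a joint): Lift of knockout rod 2 (m): 0 fully down (start), 0.020 top stop. Slides vertically, stays where it is left (about 5 N of friction plus 2.3 N weight); it pushes the wedge of nest2 up by as much, so at the top the wedge stands 20 mm proud with 8 mm still in the nest
- handle2 (a point): Centre of the blue grip of rod 2, an upright block 26 mm (fixture x) x 16 mm (fixture y) x 36 mm tall that stands on the robot's side of the fixture, 100 mm from nest2's centre along the fixture's -x, free all round; centre 100 mm above the bench when down; rises with the rod
- rod3 (a joint): Lift of knockout rod 3 (m): 0 fully down (start), 0.020 top stop. Slides vertically, stays where it is left (about 5 N of friction plus 2.3 N weight); it pushes the wedge of nest3 up by as much, so at the top the wedge stands 20 mm proud with 8 mm still in the nest
- handle3 (a point): Centre of the blue grip of rod 3, an upright block 26 mm (fixture x) x 16 mm (fixture y) x 36 mm tall that stands on the robot's side of the fixture, 100 mm from nest3's centre along the fixture's -x, free all round; centre 100 mm above the bench when down; rises with the rod
- tray_floor (a point): Centre of the floor (top of it, 5 mm above the bench) of the loose white tray with grey lining, outside 200 mm (own x) x 190 mm (own y), walls 5 mm thick and 13 mm high above the floor, 0.9 kg; it stands left or right of the fixture
- valve (a joint): Opening angle of the vent valve (rad): 0 shut (stop), pi/2 fully open (stop), growing anticlockwise seen from above; stays where it is left, turned by about 0.2 N m. On the white dial under the handle black marks show shut and fully open and the red mark in the middle shows half open (0.785)
- valve_grip (a point): Centre of the yellow grip of the valve handle, a level bar 50 mm long radially, 18 mm wide, 20 mm tall, 90 mm above the bench and 80 mm from the valve's axis; it turns with the handle. Free below (dial radius is 45 mm)
- valve_axis (a point): Point on the valve's upright axis at the height of the grip (90 mm). The valve block (fixed, brass, on a grey foot) stands on the other side of the fixture from the tray; the shut handle points along this point's -x
- hammer: Hammer lying on the bench beyond the fixture, 220 mm long, a bystander; origin on its underside
- bottle: Blue bottle, 130 mm tall, 54 mm across, a bystander; origin at the centre of its foot
- shell: Beige splint shell, 150 x 70 x 64 mm, a bystander; origin at the centre of its underside
Mind the look-alikes: they are no part of the job. There is more than one size of the part that bears valve; the job needs the smallest. Leave any orange look-alike of the part that bears wedge0_mid alone.

How it is judged:
On the way, in this order (a step that is already met when the one before it is completed fails the run):
1. the vent valve stands half open (0.785 +- 0.1 rad) with all rods down (value of joint valve between 0.685 and 0.885 rad and value of joint each of rod0, rod1, rod2, rod3 below 0.003 m), for 0.3 s.
2. a knockout rod is lifted at least 15 mm with the valve half open (value of joint valve between 0.685 and 0.885 rad and value of joint any of rod0, rod1, rod2, rod3 above 0.015 m), for 0.1 s.
3. all wedges lie on the tray's floor and all rods are fully down again, the valve still half open (all of step 1 and x of wedge0_mid in the frame of tray_floor between -0.085 and 0.085 m and y of wedge0_mid in the frame of tray_floor between -0.08 and 0.08 m and z of wedge0_mid in the frame of tray_floor between 0.005 and 0.03 m and (angle between wedge0_mid's own z axis and vertical below 0.12 rad or angle between wedge0_mid's own z axis and vertical above 3.02 rad or (angle between wedge0_mid's own z axis and vertical between 1.45 and 1.69 rad and angle between wedge0_mid's own x axis and vertical between 1.45 and 1.69 rad)) and x of wedge1_mid in the frame of tray_floor between -0.085 and 0.085 m and y of wedge1_mid in the frame of tray_floor between -0.08 and 0.08 m and z of wedge1_mid in the frame of tray_floor between 0.005 and 0.03 m and (angle between wedge1_mid's own z axis and vertical below 0.12 rad or angle between wedge1_mid's own z axis and vertical above 3.02 rad or (angle between wedge1_mid's own z axis and vertical between 1.45 and 1.69 rad and angle between wedge1_mid's own x axis and vertical between 1.45 and 1.69 rad)) and x of wedge2_mid in the frame of tray_floor between -0.085 and 0.085 m and y of wedge2_mid in the frame of tray_floor between -0.08 and 0.08 m and z of wedge2_mid in the frame of tray_floor between 0.005 and 0.03 m and (angle between wedge2_mid's own z axis and vertical below 0.12 rad or angle between wedge2_mid's own z axis and vertical above 3.02 rad or (angle between wedge2_mid's own z axis and vertical between 1.45 and 1.69 rad and angle between wedge2_mid's own x axis and vertical between 1.45 and 1.69 rad)) and x of wedge3_mid in the frame of tray_floor between -0.085 and 0.085 m and y of wedge3_mid in the frame of tray_floor between -0.08 and 0.08 m and z of wedge3_mid in the frame of tray_floor between 0.005 and 0.03 m and (angle between wedge3_mid's own z axis and vertical below 0.12 rad or angle between wedge3_mid's own z axis and vertical above 3.02 rad or (angle between wedge3_mid's own z axis and vertical between 1.45 and 1.69 rad and angle between wedge3_mid's own x axis and vertical between 1.45 and 1.69 rad))), for 0.3 s.
4. the valve is shut (value of joint valve between -0.1 and 0.07 rad), for 0.2 s.
At the end, for the whole second after the job is handed in: Every wedge there is lies level (0.12 rad) on the tray's floor on a flat or long side: centre within 85 mm along and 80 mm across of the tray's centre, under 30 mm above its floor. All four rods are within 3 mm of fully down and the valve is shut within 0.07 rad (all of step 4 and value of joint each of rod0, rod1, rod2, rod3 below 0.003 m and x of wedge0_mid in the frame of tray_floor between -0.085 and 0.085 m and y of wedge0_mid in the frame of tray_floor between -0.08 and 0.08 m and z of wedge0_mid in the frame of tray_floor between 0.005 and 0.03 m and (angle between wedge0_mid's own z axis and vertical below 0.12 rad or angle between wedge0_mid's own z axis and vertical above 3.02 rad or (angle between wedge0_mid's own z axis and vertical between 1.45 and 1.69 rad and angle between wedge0_mid's own x axis and vertical between 1.45 and 1.69 rad)) and x of wedge1_mid in the frame of tray_floor between -0.085 and 0.085 m and y of wedge1_mid in the frame of tray_floor between -0.08 and 0.08 m and z of wedge1_mid in the frame of tray_floor between 0.005 and 0.03 m and (angle between wedge1_mid's own z axis and vertical below 0.12 rad or angle between wedge1_mid's own z axis and vertical above 3.02 rad or (angle between wedge1_mid's own z axis and vertical between 1.45 and 1.69 rad and angle between wedge1_mid's own x axis and vertical between 1.45 and 1.69 rad)) and x of wedge2_mid in the frame of tray_floor between -0.085 and 0.085 m and y of wedge2_mid in the frame of tray_floor between -0.08 and 0.08 m and z of wedge2_mid in the frame of tray_floor between 0.005 and 0.03 m and (angle between wedge2_mid's own z axis and vertical below 0.12 rad or angle between wedge2_mid's own z axis and vertical above 3.02 rad or (angle between wedge2_mid's own z axis and vertical between 1.45 and 1.69 rad and angle between wedge2_mid's own x axis and vertical between 1.45 and 1.69 rad)) and x of wedge3_mid in the frame of tray_floor between -0.085 and 0.085 m and y of wedge3_mid in the frame of tray_floor between -0.08 and 0.08 m and z of wedge3_mid in the frame of tray_floor between 0.005 and 0.03 m and (angle between wedge3_mid's own z axis and vertical below 0.12 rad or angle between wedge3_mid's own z axis and vertical above 3.02 rad or (angle between wedge3_mid's own z axis and vertical between 1.45 and 1.69 rad and angle between wedge3_mid's own x axis and vertical between 1.45 and 1.69 rad))); the robot touches nothing.
It fails at once if a rod is up by more than 10 mm while the valve is not about half open (0.785 +- 0.17 rad) (value of joint any of rod0, rod1, rod2, rod3 above 0.01 m and not (value of joint valve between 0.615 and 0.955 rad)).
It fails at once if a bystander (hammer, bottle, shell) is moved more than 30 mm (distance of any of hammer, bottle, shell from where it was at the start of the episode above 0.03 m).
Of wedge0, wedge1, wedge2, wedge3 only 3 to 4 are there at a start; the rules pass over those that are not, and their reading is None.
At some moment in a run one of tray may be knocked a few centimetres aside while the robot is not near it.
Once in a run the grip may slacken for a moment while it holds something.
It also fails if it takes over 210 s, if anything falls off the work surface, if the arm or the gripper's body presses on something with over 40 N, if the wrist force passes 120 N, or if a joint passes its speed limit or range.

## Working session

There is one attempt and no reset: what is moved stays moved. The work goes in short steps, Python scripts to look and compute and a shell command to move; the robot and the scene stay as the last step left them, time stands still between calls to the robot, and variables do not carry over. Pictures are saved under pics/ and viewed, and the job is handed in when it is done.

```bash
ls; mkdir -p pics; python3 - <<'E'
from workcell import arm
import cv2
s=arm.state(); print({k:s[k] for k in s})
for n in ["scene","top","wrist"]:
    d=arm.get_image(n); cv2.imwrite(f"pics/{n}0.png",d["image"][:,:,::-1]); print(n,d["intrinsics"],d["D"],d["world_to_cam"])
E
```

```text
pics
{'clock': 0.0, 'q': array([ 1.18951987e+00,  3.07560674e-01,  1.50762630e+00,  5.48941895e-06,
        1.32837908e+00, -7.34891637e-02]), 'qvel': array([-0.00013219,  0.00253949, -0.00080023,  0.00029682,  0.00087376,
       -0.00013238]), 'tau': array([-1.73390636e-04, -4.57551420e+01, -2.51914984e+01, -2.86189361e-04,
        1.32351019e-02,  5.18289944e-08]), 'ee_pos': array([0.17396448, 0.5473558 , 0.23040584]), 'tcp_rot': array([[ 3.02951190e-01, -7.39260628e-04, -9.53005787e-01],
       [ 9.53004042e-01, -1.82971118e-03,  3.02952055e-01],
       [-1.96768587e-03, -9.99998053e-01,  1.50205187e-04]]), 'contact_force': array([-0.29553664, -0.13241125,  0.00924847]), 'wrist_torque': array([-0.00573753, -0.00109035, -0.01855667]), 'gripper_width': 0.08509548149111394}
scene [[471.31919412   0.         318.5129259 ]
 [  0.         471.31919412 238.10659789]
 [  0.           0.           1.        ]] [0.01897776 0.         0.         0.         0.        ] [[ 0.418795    0.90792191  0.01698675 -0.0903069 ]
 [-0.58512568  0.25549994  0.76964129  0.2807635 ]
 [ 0.69443408 -0.332261
[... 236 characters left out ...]
         0.         0.        ] [[ 1.10117679e-03 -9.99869458e-01 -1.61199757e-02 -1.42080447e-01]
 [ 9.86480072e-01 -1.55555704e-03  1.63873879e-01 -5.29701328e-01]
 [-1.63877562e-01 -1.60824889e-02  9.86349582e-01 -1.56284743e+00]
 [ 0.00000000e+00  0.00000000e+00  0.00000000e+00  1.00000000e+00]]
wrist [[343.25619607   0.         329.13477573]
 [  0.         343.25619607 239.81943937]
 [  0.           0.           1.        ]] [-0.06334265  0.          0.          0.          0.        ] [[ 0.30417888  0.95261253 -0.00213717 -0.57334227]
 [-0.90357962  0.28781021 -0.31734705  0.04007832]
 [-0.30169368  0.09846137  0.94830706 -0.38206458]
 [ 0.          0.          0.          1.        ]]
```

View images.

View pics/scene0.png

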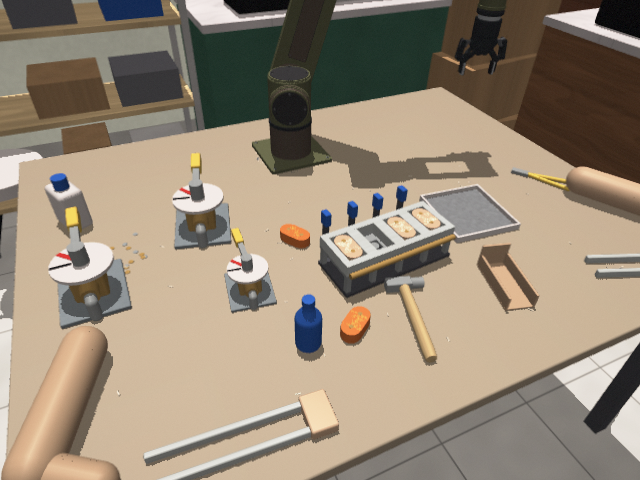

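View pics/top0.png

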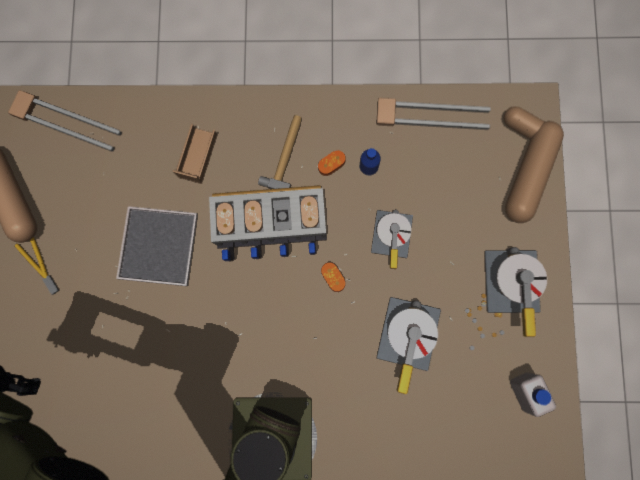

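View pics/wrist0.png

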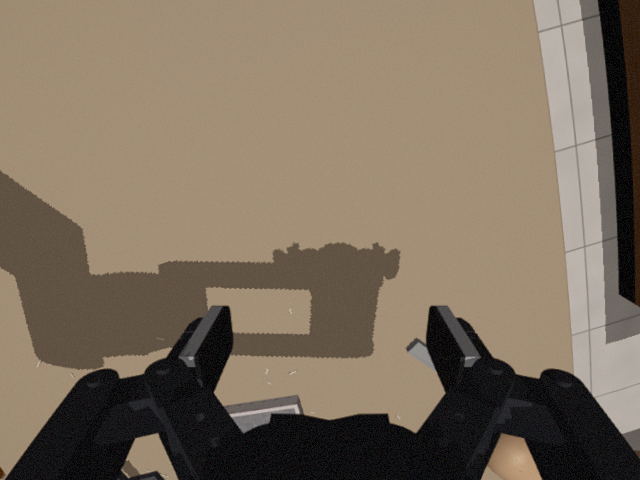

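```bash
cat > h.py <<'E'
import numpy as np, cv2
from workcell import arm
S=np.diag([1,-1,-1.])
def grab(n,save=None):
    d=arm.get_image(n)
    if save: cv2.imwrite(f"pics/{save}.png",d["image"][:,:,::-1])
    return d
def ray(d,p):
    K=np.array(d["intrinsics"]);u=cv2.undistortPoints(np.array([[p]],float),K,np.array(d["D"]))[0,0]
    W=np.array(d["world_to_cam"]);R=S@W[:3,:3];t=S@W[:3,3]
    c=-R.T@t; v=R.T@np.array([u[0],u[1],1.]); return c,v/np.linalg.norm(v)
def atz(d,p,z):
    c,v=ray(d,p); return c+v*(z-c[2])/v[2]
def tri(obs):
    A=np.zeros((3,3));b=np.zeros(3)
    for d,p in obs:
        c,v=ray(d,p);P=np.eye(3)-np.outer(v,v);A+=P;b+=P@c
    x=np.linalg.solve(A,b)
    e=[np.linalg.norm((np.eye(3)-np.outer(v,v))@(x-c)) for c,v in (ray(d,p) for d,p in obs)]
    return x,e
def proj(d,X):
    W=np.array(d["world_to_cam"]);R=S@W[:3,:3];t=S@W[:3,3]
    return cv2.projectPoints(np.atleast_2d(np.array(X,float)),cv2.Rodrigues(R)[0],t,np.array(d["intrinsics"]),np.array(d["D"]))[0][:,0]
E
python3 - <<'E'
from h import *
np.set_printoptions(precision=4,suppress=True)
D={n:grab(n) for n in ["scene","top"]}
for th in ["valve_grip","valve","wedge0_mid","handle0","tray_floor","nest0","hammer","bottle","shell"]:
    for n in D:
        try:
            for m in arm.masks_of(n,th): print(th,n,round(m["confidence"],2),np.round(m["pixel"],1),m["region"].sum())
        except Exception as e: print(th,n,e)
E
```

```text
valve_grip scene 0.98 [242.7 250.5] 459
valve_grip scene 0.85 [197.6 179.7] 472
valve_grip scene 0.61 [ 76.1 239. ] 891
valve_grip scene 0.21 [379.3 201.5] 183
valve_grip top 0.89 [411.7 359.6] 654
valve_grip top 0.89 [526.9 307.6] 792
valve_grip top 0.64 [394.8 250.4] 305
valve scene 0.93 [243.7 252.7] 395
valve scene 0.78 [ 75.  241.2] 924
valve scene 0.55 [197.  178.8] 549
valve top 0.85 [407.9 357.4] 679
valve top 0.81 [526.2 303.2] 700
valve top 0.75 [270.3 223.5] 5245
valve top 0.68 [392.4 247. ] 327
valve top 0.37 [229.6 253.5] 153
wedge0_mid scene 0.94 [357.3 325.3] 771
wedge0_mid scene 0.76 [293.7 238.7] 548
wedge0_mid scene 0.74 [346.7 245.9] 445
wedge0_mid scene 0.34 [397.5 222.8] 385
wedge0_mid top 0.94 [310.  209.2] 477
wedge0_mid top 0.68 [333.3 277.4] 453
wedge0_mid top 0.67 [393.6 246.8] 326
wedge0_mid top 0.62 [331.4 164.1] 476
handle0 scene 0.72 [400.8 195.1] 158
handle0 scene 0.58 [376.6 201.4] 214
handle0 scene 0.54 [325.  219.3] 217
handle0 scene 0.48 [354.2 213.3] 270
handle0 scene 0.18 [377.2 245.2] 7835
handle0 top 0.8 [280.  245.1] 216
handle0 top 0.65 [228.5 254.9] 163
handle0 top 0.6 [256.3 245.9] 144
handle0 top 0.54 [391.9 248.9] 313
handle0 top 0.45 [227.7 222.4] 535
handle0 top 0.43 [309.4 245.1] 112
tray_floor scene 0.98 [472.6 210.9] 3192
tray_floor top 0.64 [156.6 246.2] 5224
nest0 scene 0.84 [377.8 247.3] 7673
nest0 top 0.94 [269.6 225.6] 5266
hammer scene 0.94 [414.4 308.1] 1406
hammer scene 0.38 [351.8 213.2] 228
hammer scene 0.31 [242.9 250.7] 404
hammer top 0.83 [284.  165.3] 840
hammer top 0.32 [391.4 237.7] 1659
bottle scene 0.64 [310.7 326. ] 1210
bottle scene 0.38 [413.8 309.8] 1410
bottle top 0.91 [368.7 160.6] 431
shell scene 0.89 [506.6 275.8] 2434
shell top 0.72 [260.8 251.1] 180
shell top 0.67 [194.2 156.8] 1566
```

```bash
python3 - <<'E'
import cv2
t=cv2.imread("pics/top0.png");s=cv2.imread("pics/scene0.png")
cv2.imwrite("pics/tc.png",cv2.resize(t[170:270,200:440-30],None,fx=3.8,fy=3.8,interpolation=cv2.INTER_CUBIC))
cv2.imwrite("pics/sc.png",cv2.resize(s[175:315,215:465],None,fx=3.2,fy=3.2,interpolation=cv2.INTER_CUBIC))
E
```

```text
(no output)
```

View pics/tc.png

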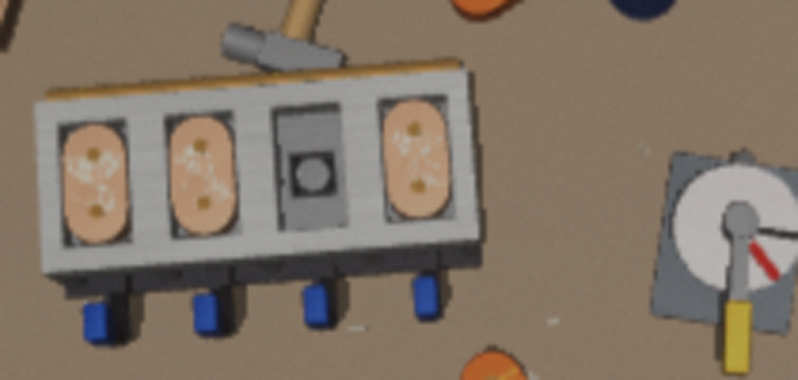

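View pics/sc.png

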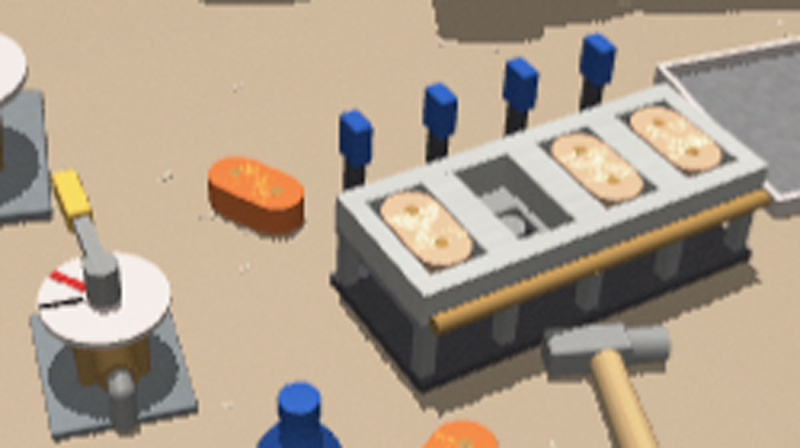

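```bash
python3 - <<'E'
from h import *
np.set_printoptions(precision=4,suppress=True)
T=grab("top");C=grab("scene")
t=lambda x,y:(x/3.8+200-.4,y/3.8+170-.4)
s=lambda x,y:(x/3.2+215-.35,y/3.2+175-.35)
P={}
for n,a,b in [("BR",(478,240),(338,197)),("TR",(467,68),(427,295)),("TL",(38,102),(766,165)),("BL",(43,272),(665,88)),
 ("w0near",(418,187),(412,212)),("w0far",(415,129),(442,242)),("w2near",(204,203),(568,155)),("w2far",(201,146),(600,178)),("w3near",(97,211),(647,126)),("w3far",(94,154),(680,151)),
 ("h0",(427,283),(357,122)),("h1",(319,291),(440,96)),("h2",(209,298),(521,70)),("h3",(97,307),(598,46)),
 ("hub",(741,215),(102,262)),("gripend",(735,360),(68,180)),("gripin",(738,305),(80,212)),("dialc",(737,228),(104,297))]:
    x,e=tri([(T,t(*a)),(C,s(*b))]); P[n]=x; print(n,x,np.array(e)*1e3)
c=sum(P[k] for k in["BR","TR","TL","BL"])/4; print("c",c)
print([np.linalg.norm(P[a]-P[b]) for a,b in [("BR","TR"),("TR","TL"),("TL","BL"),("BL","BR")]])
yx=P["TL"]-P["TR"]+P["BL"]-P["BR"]; print("yaw of y",np.degrees(np.arctan2(-yx[0],yx[1])))
# tray mask
m=[m for m in arm.masks_of("top","tray_floor")][0]["region"].astype(np.uint8)
r=cv2.minAreaRect(np.argwhere(m)[:,::-1].astype(np.float32)); b=cv2.boxPoints(r)
for p in b: print(p,atz(T,p,0.018))
E
```

```text
BR [ 0.5242 -0.1397  0.0858] [0.2209 0.2209]
TR [ 0.6447 -0.1313  0.0894] [0.9557 0.9557]
TL [0.6209 0.1649 0.0891] [0.0265 0.0265]
BL [0.5024 0.1583 0.0837] [0.4531 0.4531]
w0near [ 0.5611 -0.0985  0.0862] [0.0332 0.0332]
w0far [ 0.6013 -0.0962  0.0892] [0.2395 0.2395]
w2near [0.5482 0.0448 0.0846] [4.6254 4.6254]
w2far [0.5871 0.0471 0.0904] [4.4272 4.4272]
w3near [0.5425 0.1186 0.0859] [4.2932 4.2932]
w3far [0.5818 0.1212 0.0887] [4.3805 4.3805]
h0 [ 0.489  -0.1074  0.1195] [1.0207 1.0207]
h1 [ 0.4835 -0.0355  0.1188] [1.4686 1.4686]
h2 [0.4786 0.0377 0.1192] [1.8761 1.8761]
h3 [0.4724 0.1121 0.1179] [2.6449 2.6449]
hub [ 0.5385 -0.3195  0.0996] [0.7269 0.7269]
gripend [ 0.4402 -0.3136  0.0954] [0.233 0.233]
gripin [ 0.4776 -0.3164  0.0952] [0.3167 0.3167]
dialc [ 0.5355 -0.3199  0.0651] [0.7274 0.7274]
c [0.5731 0.0131 0.087 ]
[np.float64(0.12085134744511485), np.float64(0.29719576125395875), np.float64(0.11882300245173891), np.float64(0.2988104908115692)]
yaw of y 4.382509967477312
[116.1069 278.4849] [0.4115 0.4247 0.018 ]
[123.8055 205.348 ] [0.6127 0.4155 0.018 ]
[197.8274 213.1398] [0.5905 0.2111 0.018 ]
[190.1288 286.2767] [0.3903 0.2245 0.018 ]
```

```bash
cat > rel.py <<'E'
# usage: python3 rel.py x y z yaw [x y z yaw ...]  -> rows from present pose (m, deg)
import sys; from h import *
from scipy.spatial.transform import Rotation as Ro
def Rt(yaw):
    a=np.radians(yaw); x=np.array([np.cos(a),np.sin(a),0]); y=np.array([0,0,-1.]); return np.c_[x,y,np.cross(x,y)]
def cur():
    s=arm.state(); R=s["tcp_rot"]; print("t %.2f"%s["clock"],"pos",np.round(s["ee_pos"]*1e3,1),"yaw %.1f"%np.degrees(np.arctan2(R[1,0],R[0,0])),"q",np.round(np.degrees(s["q"]),0),"F",np.round(s["contact_force"],1),"w %.1f"%(s["gripper_width"]*1e3))
    return s["ee_pos"],R
if __name__=="__main__":
    p,R=cur(); a=list(map(float,sys.argv[1:]))
    for i in range(0,len(a),4):
        T=np.array(a[i:i+3]); v=Ro.from_matrix(R.T@Rt(a[i+3])).as_rotvec(degrees=True)
        print("[%s]"%",".join("%.1f"%q for q in np.r_[R.T@(T-p)*1e3,v]))
E
python3 rel.py .45 .3 .23 20 .5 .0 .23 -50 .459 -.315 .20 -90 
python3 - <<'E'
from h import *
d=grab("wrist"); 
s=arm.state();R=s["tcp_rot"]; print(R.T@(ray(d,(320,240))[0]-s["ee_pos"]), R.T@ray(d,(329,240))[1])
E
```

```text
t 1.30 pos [174.2 548.  231.3] yaw 72.4 q [68. 18. 86.  0. 76. -4.] F [-0.3 -1.  -0.8] w 85.2
[-152.8,1.3,-337.9,0.0,52.4,-0.0]
[-423.5,1.3,-476.5,0.0,122.4,-0.0]
[-736.1,31.3,-532.8,0.0,162.4,-0.0]
[-0.00039224 -0.14330121  0.08251213] [-0.00112124  0.94810534 -0.31795441]
```

```bash
python3 -m jog '[[[-150,0,-340,0,52,0],[-150,0,-340,0,52,0],[-150,0,-340,0,52,0],[-150,0,-340,0,52,0],[-150,0,-340,0,52,0],[-150,0,-340,0,52,0],[-150,0,-340,0,52,0],[-150,0,-340,0,52,0],[-420,0,-480,0,122,0],[-420,0,-480,0,122,0],[-420,0,-480,0,122,0],[-420,0,-480,0,122,0],[-420,0,-480,0,122,0],[-420,0,-480,0,122,0],[-420,0,-480,0,122,0],[-420,0,-480,0,122,0],[-420,0,-480,0,122,0]]]' 1 30; python3 rel.py .459 -.315 .20 -90
```

```text
clock: 3.05
ee_pos: [0.5045, 0.0014, 0.2313]
tcp_rot: [[0.645, -0.0, 0.764], [-0.764, 0.0, 0.645], [-0.0, -1.0, 0.0]]
contact_force: [0.7, 0.2, 1.5]
gripper_width: 0.0851
t 3.05 pos [504.5   1.4 231.3] yaw -49.8 q [-5. 12. 94.  0. 74. 45.] F [0.7 0.2 1.5] w 85.1
[212.4,31.3,-238.9,-0.0,40.2,-0.0]
```

```bash
python3 -m jog '[[[212,31,-239,0,40,0],[212,31,-239,0,40,0],[212,31,-239,0,40,0],[212,31,-239,0,40,0],[212,31,-239,0,40,0],[212,31,-239,0,40,0],[212,31,-239,0,40,0],[212,31,-239,0,40,0],[212,31,-239,0,40,0],[212,31,-239,0,40,0]]]'; python3 - <<'E'
from h import *
np.set_printoptions(precision=4,suppress=True)
d=grab("wrist","w1")
for th in ["valve_grip"]:
  for m in arm.masks_of("wrist",th): print(th,m["confidence"],m["pixel"],atz(d,m["pixel"],0.1))
print(proj(d,[[.459,-.315,.1],[.5385,-.3195,.1]]))
E
python3 rel.py .459 -.315 .20 -90
```

```text
clock: 4.05
ee_pos: [0.4598, -0.3125, 0.2003]
tcp_rot: [[0.009, -0.0, 1.0], [-1.0, 0.001, 0.009], [-0.001, -1.0, -0.0]]
contact_force: [-1.3, 0.3, 0.2]
gripper_width: 0.0853
valve_grip 0.56 [338.8, 193.0] [ 0.4944 -0.3191  0.1   ]
[[332.5092 239.7207]
 [340.3526 128.9001]]
t 4.15 pos [ 459.9 -312.4  200.5] yaw -89.5 q [-39.  18.  91.   0.  71.  51.] F [-0.1  0.8  0.1] w 85.3
[2.6,0.5,-1.0,-0.0,0.5,-0.0]
```

View pics/w1.png

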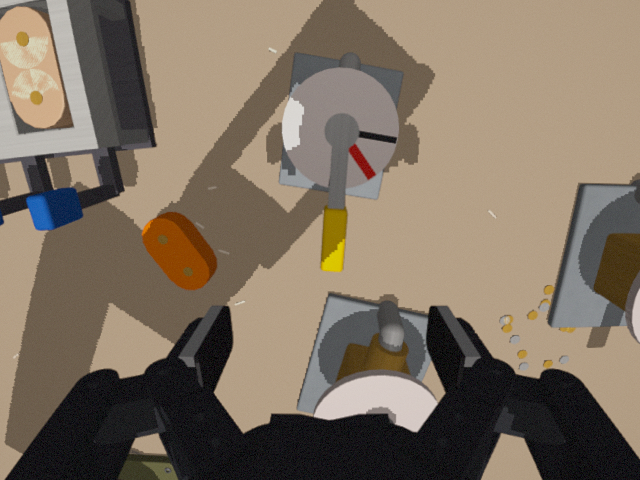

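```bash
python3 - <<'E'
from h import *
np.set_printoptions(precision=4,suppress=True)
d=grab("wrist")
h=atz(d,(342,130),.105);g=atz(d,(334,239),.1);c=atz(d,(340,127),.065);b=atz(d,(396,140),.065);r=atz(d,(372,176),.065);r0=atz(d,(352,148),.065);b0=atz(d,(360,134),.065)
A=lambda v:np.degrees(np.arctan2(v[1],v[0]))%360
print(h,g,np.linalg.norm(h-g),A(g-h),"black",A(b-b0),"red",A(r-r0),c)
E
```

```text
[ 0.5381 -0.3205  0.105 ] [ 0.4597 -0.3161  0.1   ] 0.07862061074865007 176.83639622197649 black 261.64550568083865 red 217.4652602834384 [ 0.5398 -0.3203  0.065 ]
```

```bash
python3 rel.py .4585 -.3158 .20 -93 .4585 -.3158 .073 -93
```

```text
t 4.20 pos [ 460.  -312.6  200.6] yaw -89.5 q [-39.  18.  91.   0.  71.  51.] F [-0.2 -0.2  0.3] w 85.4
[3.2,0.6,-1.5,-0.0,3.5,-0.0]
[3.2,127.6,-1.5,-0.0,3.5,-0.0]
```

```bash
python3 -m jog '[[[3,0,-1.5,0,3.5,0],[3,30,-1.5,0,3.5,0],[3,60,-1.5,0,3.5,0],[3,90,-1.5,0,3.5,0],[3,115,-1.5,0,3.5,0],[3,127,-1.5,0,3.5,0],[3,127,-1.5,0,3.5,0],[3,127,-1.5,0,3.5,0]]]' 1 30 && python3 -m jog '[[[0,0,0,0,0,0],[0,0,0,0,0,0],[0,0,0,0,0,0],[0,0,0,0,0,0],[0,0,0,0,0,0],[0,0,0,0,0,0],[0,0,0,0,0,0],[0,0,0,0,0,0]]]' 0 30; python3 rel.py .4585 -.3158 .073 -93
```

```text
clock: 5.0
ee_pos: [0.4588, -0.3171, 0.0741]
tcp_rot: [[-0.054, 0.001, 0.999], [-0.999, -0.001, -0.054], [0.001, -1.0, 0.001]]
contact_force: [0.3, 0.6, 0.3]
gripper_width: 0.0854
clock: 5.8
ee_pos: [0.4582, -0.3168, 0.0738]
tcp_rot: [[-0.054, 0.0, 0.999], [-0.999, -0.0, -0.054], [-0.0, -1.0, 0.0]]
contact_force: [-1.7, 1.9, 6.0]
gripper_width: 0.0175
t 5.80 pos [ 458.2 -316.8   73.8] yaw -93.1 q [-39.  26. 100.   0.  55.  54.] F [-1.7  1.9  6. ] w 17.5
[-1.1,0.8,0.2,-0.0,-0.1,-0.0]
```

```bash
python3 -m jog '[[[7,0,0.3,0,-5,0],[13.9,0,1.2,0,-10,0],[20.7,0,2.7,0,-15,0],[27.4,0,4.8,0,-20,0],[33.8,0,7.5,0,-25,0],[40,0,10.7,0,-30,0],[45.9,0,14.5,0,-35,0],[51.4,0,18.7,0,-40,0],[56.6,0,23.4,0,-45,0],[56.6,0,23.4,0,-45,0],[56.6,0,23.4,0,-45,0]]]'; python3 rel.py; python3 - <<'E'
from h import *
d=grab("wrist","w2")
E
```

```text
clock: 6.9
ee_pos: [0.4793, -0.3743, 0.0738]
tcp_rot: [[0.668, 0.001, 0.744], [-0.744, 0.001, 0.668], [0.0, -1.0, 0.001]]
contact_force: [1.6, 3.3, 5.0]
gripper_width: 0.0175
t 6.90 pos [ 479.3 -374.3   73.8] yaw -48.1 q [-42.  29.  93.   0.  58.   6.] F [1.6 3.3 5. ] w 17.5
```

View pics/w2.png

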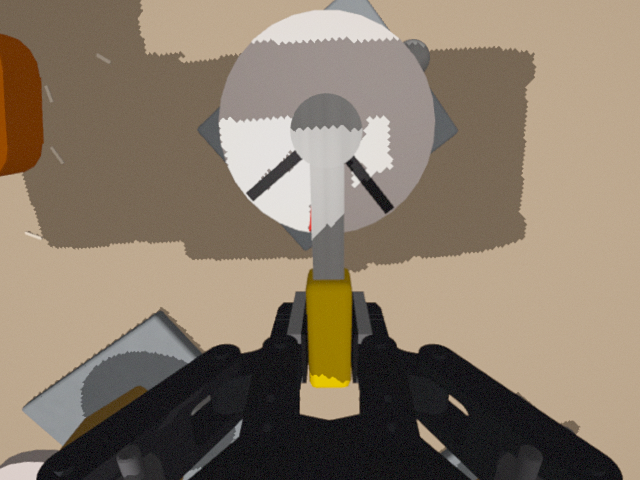

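```bash
python3 - <<'E'
from h import *
np.set_printoptions(precision=4,suppress=True)
d=grab("wrist")
A=lambda v:np.degrees(np.arctan2(v[1],v[0]))%360
P=lambda p,z=.065:atz(d,p,z)
print("shut",A(P((250,194))-P((299,155))),"open",A(P((390,209))-P((349,163))),"handle",A(P((330,310),.1)-P((326,150),.1)), P((325,121)))
# circle fit of dial
im=cv2.imread("pics/w2.png"); 
cv2.imwrite("pics/w2c.png",cv2.resize(im[80:290,220:440],None,fx=3,fy=3,interpolation=cv2.INTER_CUBIC))
E
```

```text
shut 168.978971090895 open 264.5916519539612 handle 223.12100559532377 [ 0.5396 -0.3173  0.065 ]
```

View pics/w2c.png

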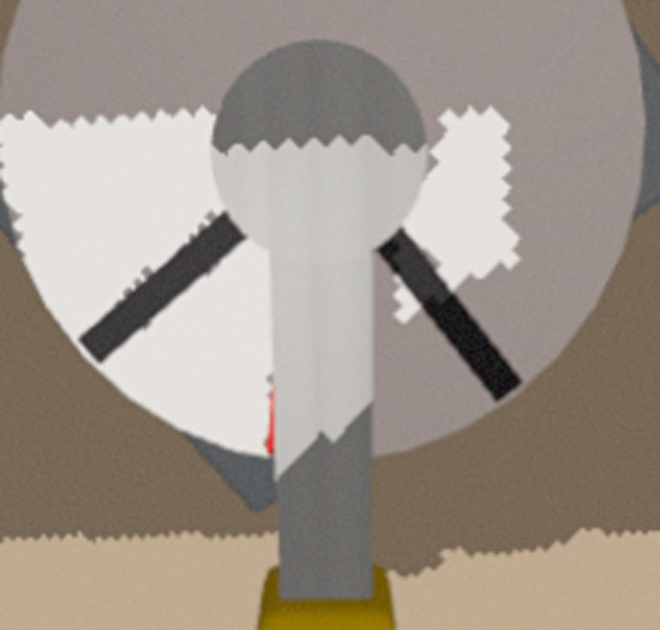

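```bash
python3 - <<'E'
from h import *
np.set_printoptions(precision=4,suppress=True)
A=lambda v:np.degrees(np.arctan2(v[1],v[0]))%360
im=cv2.imread("pics/w1.png");cv2.imwrite("pics/w1c.png",cv2.resize(im[40:210,265:415],None,fx=4,fy=4,interpolation=cv2.INTER_CUBIC))
im=cv2.imread("pics/top0.png");cv2.imwrite("pics/t1c.png",cv2.resize(im[200:275,360:425],None,fx=8,fy=8,interpolation=cv2.INTER_CUBIC))
E
```

```text
(no output)
```

View pics/w1c.png

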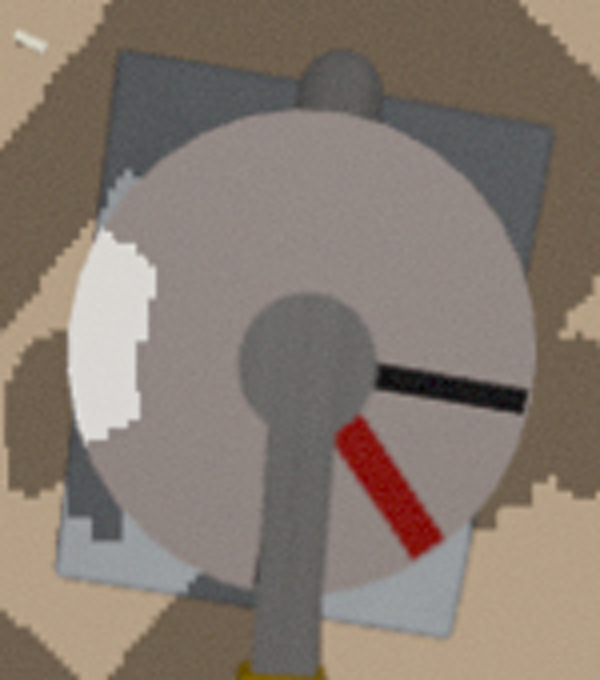

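View pics/t1c.png

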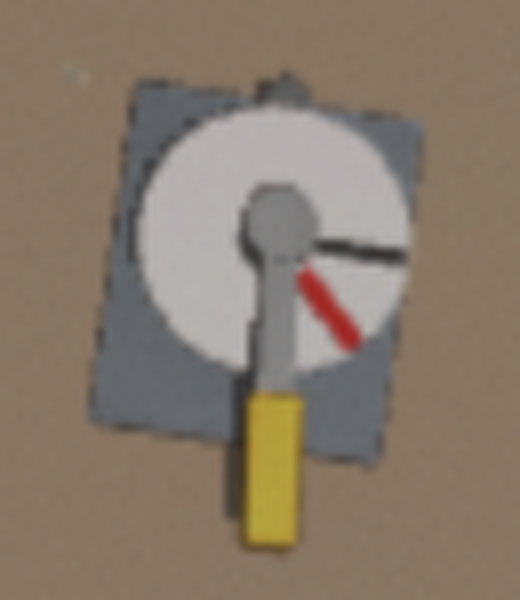

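```bash
python3 -m jog '[[[-3.7,0,0.1,0,2.7,0],[-7.4,0,0.3,0,5.3,0],[-7.4,0,0.3,0,5.3,0],[-7.4,0,0.3,0,5.3,0]]]' - 30; python3 - <<'E'
from h import *
d=grab("wrist")
cv2.imwrite("pics/w3c.png",cv2.resize(d["image"][80:290,220:440,::-1],None,fx=3,fy=3,interpolation=cv2.INTER_CUBIC))
E
python3 rel.py
```

```text
clock: 7.4
ee_pos: [0.4742, -0.3682, 0.0738]
tcp_rot: [[0.595, 0.001, 0.804], [-0.804, 0.001, 0.595], [-0.0, -1.0, 0.002]]
contact_force: [1.3, 3.7, 6.4]
gripper_width: 0.0175
t 7.45 pos [ 474.2 -368.2   73.8] yaw -53.5 q [-42.  28.  94.   0.  57.  11.] F [1.8 4.3 5.9] w 18.2
```

View pics/w3c.png

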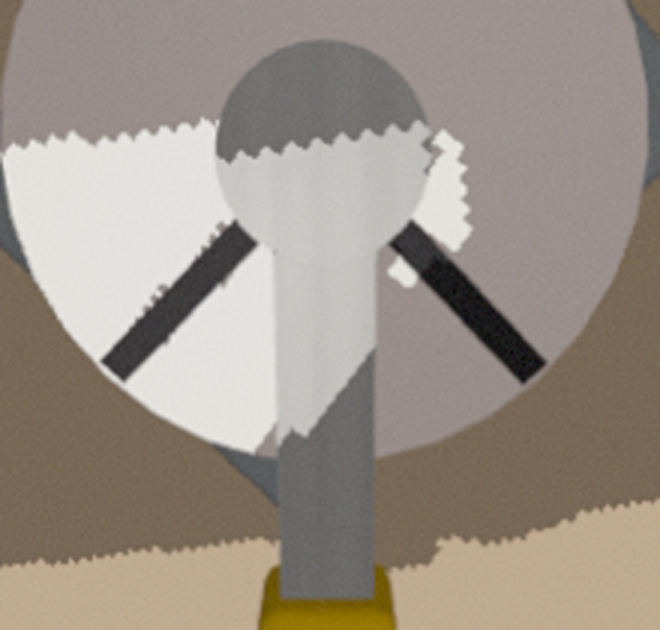

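```bash
python3 -m jog '[[[0,0,0,0,0,0],[0,0,0,0,0,0],[0,0,0,0,0,0],[0,0,0,0,0,0],[0,-30,0,0,0,0],[0,-60,0,0,0,0],[0,-100,0,0,0,0],[0,-130,0,0,0,0],[0,-130,0,0,0,0]]]' 1 30; python3 - <<'E'
from h import *
np.set_printoptions(precision=4,suppress=True)
d=grab("wrist","w4")
cv2.imwrite("pics/w4c.png",cv2.resize(d["image"][20:290,220:440,::-1],None,fx=2.2,fy=2.2))
A=lambda v:np.degrees(np.arctan2(v[1],v[0]))%360
E
python3 rel.py .478 -.105 .2 94
```

```text
clock: 8.35
ee_pos: [0.4761, -0.3716, 0.2085]
tcp_rot: [[0.596, 0.007, 0.803], [-0.803, -0.007, 0.596], [0.01, -1.0, 0.002]]
contact_force: [0.6, -1.1, -0.8]
gripper_width: 0.0853
t 8.40 pos [ 475.  -370.5  206. ] yaw -53.4 q [-42.  21.  85.  -0.  74.  11.] F [ 0.5  0.3 -0.1] w 85.2
[-211.5,4.9,160.5,0.4,-147.4,0.2]
```

View pics/w4c.png

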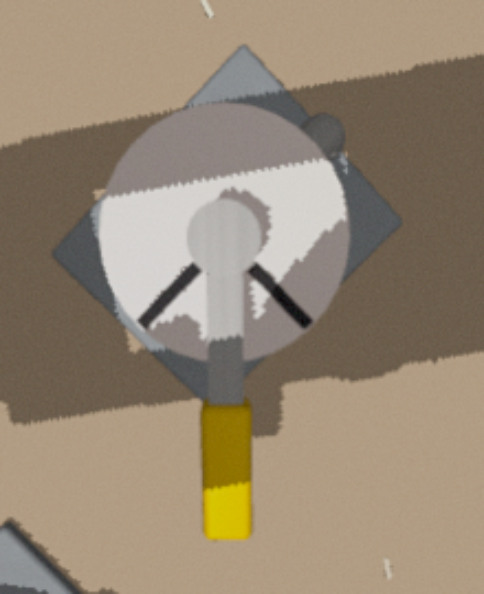

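```bash
python3 rel.py .484 -.106 .21 94.4;
```

```text
t 8.40 pos [ 475.  -370.5  206. ] yaw -53.4 q [-42.  21.  85.  -0.  74.  11.] F [ 0.5  0.3 -0.1] w 85.2
[-207.1,-5.1,164.8,0.4,-147.8,0.2]
```

```bash
python3 -m jog '[[[-207,-5,165,0.4,-147.8,0.2],[-207,-5,165,0.4,-147.8,0.2],[-207,-5,165,0.4,-147.8,0.2],[-207,-5,165,0.4,-147.8,0.2],[-207,-5,165,0.4,-147.8,0.2],[-207,-5,165,0.4,-147.8,0.2],[-207,-5,165,0.4,-147.8,0.2],[-207,-5,165,0.4,-147.8,0.2],[-207,-5,165,0.4,-147.8,0.2],[-207,-5,165,0.4,-147.8,0.2],[-207,-5,165,0.4,-147.8,0.2],[-207,-5,165,0.4,-147.8,0.2],[-207,-5,165,0.4,-147.8,0.2],[-207,-5,165,0.4,-147.8,0.2],[-207,-5,165,0.4,-147.8,0.2],[-207,-5,165,0.4,-147.8,0.2],[-207,-5,165,0.4,-147.8,0.2],[-207,-5,165,0.4,-147.8,0.2],[-207,-5,165,0.4,-147.8,0.2],[-207,-5,165,0.4,-147.8,0.2]]]' 0.5 50; python3 - <<'E'
from h import *
np.set_printoptions(precision=4,suppress=True)
d=grab("wrist","w5")
for m in arm.masks_of("wrist","handle0"): print(m["confidence"],m["pixel"],atz(d,m["pixel"],0.118))
print(proj(d,[[.4819,-.1052,.118],[.489,-.1074,.118],[.5816,-.0976,.09]]))
E
python3 rel.py .484 -.106 .21 94.4;
```

```text
clock: 10.4
ee_pos: [0.4825, -0.1045, 0.2077]
tcp_rot: [[-0.074, -0.005, -0.997], [0.997, 0.004, -0.074], [0.005, -1.0, 0.005]]
contact_force: [0.5, 0.3, -0.2]
gripper_width: 0.043
0.86 [328.8, 236.9] [ 0.4753 -0.105   0.118 ]
0.68 [412.1, 238.5] [ 0.4722 -0.0453  0.118 ]
0.64 [498.0, 236.7] [0.4663 0.0176 0.118 ]
[[327.9242 245.663 ]
 [324.2062 254.6717]
 [328.4232 341.0489]]
t 10.50 pos [ 482.7 -104.6  208. ] yaw 94.3 q [ -17.   12.   97.    0.   70. -112.] F [ 0.   0.3 -0.4] w 42.5
[-1.5,-2.0,-1.2,-0.3,-0.1,0.3]
```

View pics/w5.png

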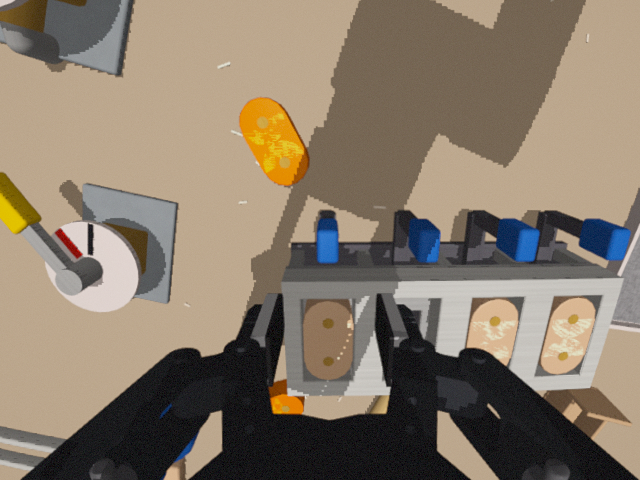

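```bash
python3 -m jog '[[[-0.3,30,0,-0.3,0,0.3],[-0.3,70,0,-0.3,0,0.3],[-0.3,105,0,-0.3,0,0.3],[-0.3,121,0,-0.3,0,0.3],[-0.3,121,0,-0.3,0,0.3],[-0.3,121,0,-0.3,0,0.3]]]' 0.5 50 && python3 -m jog '[[[0,0,0,0,0,0],[0,0,0,0,0,0],[0,0,0,0,0,0],[0,0,0,0,0,0],[0,0,0,0,0,0],[0,0,0,0,0,0]]]' 0 60;  python3 rel.py
```

```text
clock: 11.1
ee_pos: [0.4827, -0.1045, 0.0875]
tcp_rot: [[-0.076, 0.001, -0.997], [0.997, -0.001, -0.076], [-0.001, -1.0, -0.001]]
contact_force: [-0.4, 0.2, 0.4]
gripper_width: 0.0426
clock: 11.7
ee_pos: [0.4837, -0.1053, 0.0888]
tcp_rot: [[-0.076, 0.005, -0.997], [0.997, -0.003, -0.076], [-0.003, -1.0, -0.004]]
contact_force: [-1.3, -3.3, 6.9]
gripper_width: 0.0154
t 11.70 pos [ 483.7 -105.3   88.8] yaw 94.4 q [ -17.   20.  107.   -0.   53. -111.] F [-1.3 -3.3  6.9] w 15.4
```

```bash
python3 -m jog '[[[0,-5,0,0,0,0],[0,-10,0,0,0,0],[0,-15,0,0,0,0],[0,-19,0,0,0,0],[0,-19,0,0,0,0],[0,-19,0,0,0,0],[0,-19,0,0,0,0]]]' - 60;  python3 rel.py; python3 - <<'E'
from h import *
d=grab("scene","s1");cv2.imwrite("pics/s1c.png",cv2.resize(d["image"][155:315,215:485,::-1],None,fx=2.9,fy=2.9,interpolation=cv2.INTER_CUBIC))
E
```

```text
clock: 12.4
ee_pos: [0.4837, -0.1053, 0.107]
tcp_rot: [[-0.076, 0.004, -0.997], [0.997, -0.003, -0.076], [-0.003, -1.0, -0.004]]
contact_force: [1.7, -4.8, -0.4]
gripper_width: 0.0153
t 12.40 pos [ 483.7 -105.3  107. ] yaw 94.4 q [ -17.   19.  106.   -0.   55. -111.] F [ 1.7 -4.8 -0.4] w 15.3
```

View pics/s1c.png

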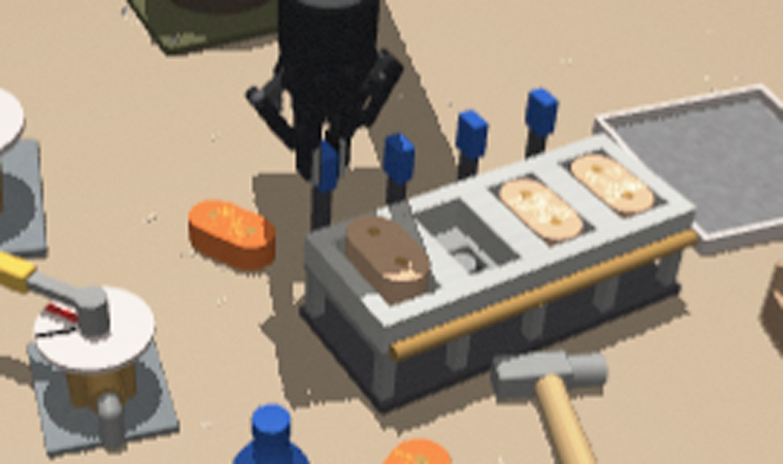

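```bash
python3 -m jog '[[[0,0,0,0,0,0],[0,0,0,0,0,0],[0,0,0,0,0,0],[0,-30,0,0,0,0],[0,-70,0,0,0,0],[0,-90,0,0,0,0],[0,-90,0,0,0,0]]]' 0.55 60;  python3 rel.py .5816 -.0976 .2 94.4 .5816 -.0976 .093 94.4
```

```text
clock: 13.15
ee_pos: [0.4843, -0.1046, 0.1995]
tcp_rot: [[-0.076, 0.008, -0.997], [0.997, -0.002, -0.076], [-0.003, -1.0, -0.008]]
contact_force: [0.1, 0.2, -0.2]
gripper_width: 0.0465
t 13.15 pos [ 484.3 -104.6  199.5] yaw 94.4 q [ -17.   13.   99.   -0.   68. -111.] F [ 0.1  0.2 -0.2] w 46.5
[-0.5,0.2,-97.5,0.4,-0.0,-0.2]
[-0.1,107.2,-96.7,0.4,-0.0,-0.2]
```

```bash
python3 -m jog '[[[-0.5,0,-40,0.4,0,-0.2],[-0.5,0,-80,0.4,0,-0.2],[-0.5,0,-97.5,0.4,0,-0.2],[-0.5,0,-97.5,0.4,0,-0.2],[-0.5,0,-97.5,0.4,0,-0.2]]]' 0.78 50; python3 - <<'E'
from h import *
np.set_printoptions(precision=4,suppress=True)
d=grab("wrist","w6")
s=arm.state()
print(proj(d,[[.5816,-.0976,.1085]]))
E
python3 rel.py .5816 -.0976 .093 94.4
```

```text
clock: 13.65
ee_pos: [0.578, -0.0968, 0.1948]
tcp_rot: [[-0.077, -0.01, -0.997], [0.997, 0.003, -0.077], [0.004, -1.0, 0.01]]
contact_force: [-0.9, 0.4, -0.9]
gripper_width: 0.0667
[[327.5516 253.2637]]
t 13.70 pos [577.5 -96.9 195.1] yaw 94.4 q [ -14.   20.   88.    0.   73. -108.] F [-0.2  0.3  0.1] w 66.8
[-1.3,102.0,-5.0,-0.5,-0.0,0.2]
```

View pics/w6.png

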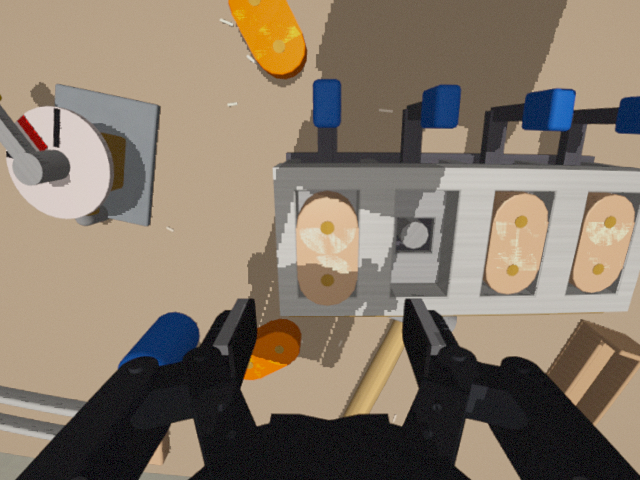

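```bash
python3 -m jog '[[[-1,0,-5,-0.5,0,0.2],[-1,40,-5,-0.5,0,0.2],[-1,75,-5,-0.5,0,0.2],[-1,95,-5,-0.5,0,0.2],[-1,102,-5,-0.5,0,0.2],[-1,102,-5,-0.5,0,0.2],[-1,102,-5,-0.5,0,0.2]]]' 0.78 50 && python3 -m jog '[[[0,0,0,0,0,0],[0,0,0,0,0,0],[0,0,0,0,0,0],[0,0,0,0,0,0],[0,0,0,0,0,0],[0,0,0,0,0,0]]]' 0 50;  python3 rel.py
```

```text
clock: 14.4
ee_pos: [0.5847, -0.0981, 0.0956]
tcp_rot: [[-0.076, 0.005, -0.997], [0.997, -0.001, -0.076], [-0.002, -1.0, -0.005]]
contact_force: [-0.7, 0.9, -0.3]
gripper_width: 0.0669
clock: 15.0
ee_pos: [0.5849, -0.098, 0.0949]
tcp_rot: [[-0.076, 0.005, -0.997], [0.997, -0.001, -0.076], [-0.002, -1.0, -0.005]]
contact_force: [1.9, 0.1, 2.4]
gripper_width: 0.0424
t 15.00 pos [584.9 -98.   94.9] yaw 94.4 q [ -14.   26.   94.   -0.   59. -108.] F [1.9 0.1 2.4] w 42.4
```

```bash
python3 -m jog '[[[0,-4,0,0,0,0],[0,-10,0,0,0,0],[0,-30,0,0,0,0],[0,-60,0,0,0,0],[0,-90,0,0,0,0],[0,-100,0,0,0,0],[0,-100,0,0,0,0]]]' - 60;  python3 rel.py .50 .30 .2 94.4; python3 - <<'E'
from h import *
d=grab("wrist","w7")
d=grab("top","t7")
E
```

```text
clock: 15.7
ee_pos: [0.5843, -0.0978, 0.1959]
tcp_rot: [[-0.076, 0.006, -0.997], [0.997, -0.001, -0.076], [-0.002, -1.0, -0.006]]
contact_force: [0.6, -0.1, -1.2]
gripper_width: 0.042
t 15.70 pos [584.3 -97.8 195.9] yaw 94.4 q [ -14.   20.   87.   -0.   72. -108.] F [ 0.6 -0.1 -1.2] w 42.0
[403.1,-5.1,53.7,0.3,-0.0,-0.1]
```

View pics/w7.png

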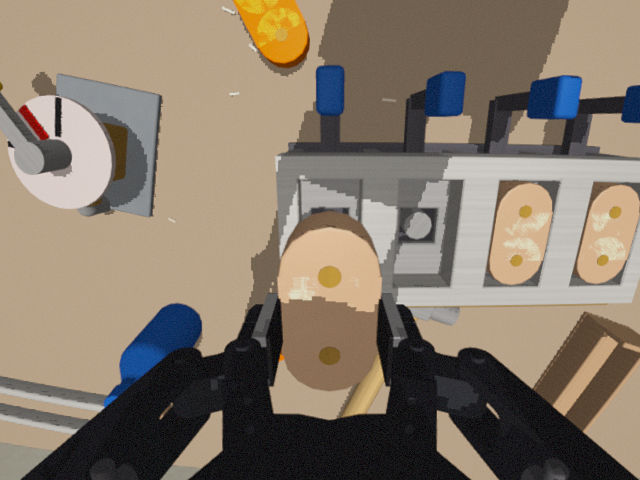

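View pics/t7.png

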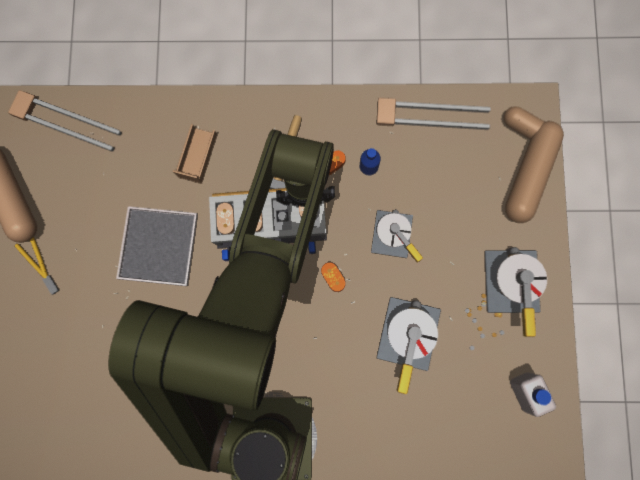

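```bash
cat > tray.py <<'E'
from h import *
np.set_printoptions(precision=4,suppress=True)
def tray(save):
    d=grab("top")
    b=cv2.cvtColor(d["image"],cv2.COLOR_RGB2HSV)
    ms=arm.masks_of("top","tray_floor")
    for m in ms[:2]:
        r=m["region"].astype(np.uint8)
        (cx,cy),(w,h),an=cv2.minAreaRect(np.argwhere(r)[:,::-1].astype(np.float32))
        bx=cv2.boxPoints(((cx,cy),(w,h),an)); P=np.array([atz(d,p,.018) for p in bx])
        # order: nearest robot-right first
        c=P.mean(0); e1=P[1]-P[0]; e2=P[2]-P[1]
        print("conf",m["confidence"],"centre",c[:2],"sides",np.linalg.norm(e1),np.linalg.norm(e2),"ang",np.degrees(np.arctan2(e1[1],e1[0])),np.degrees(np.arctan2(e2[1],e2[0])))
        im=np.ascontiguousarray(d["image"][:,:,::-1]); cv2.polylines(im,[np.int32(bx*8)],True,(0,0,255),1,cv2.LINE_AA,3)
        x,y=int(max(cx-70,0)),int(max(cy-60,0)); cv2.imwrite(f"pics/{save}.png",cv2.resize(im[y:y+120,x:x+140],None,fx=5,fy=5)); print(x,y); break
    return d
if __name__=="__main__":
    import sys; tray(sys.argv[1])
E
python3 tray.py tr1
```

```text
conf 0.59 centre [0.5011 0.3194] sides 0.2088084645281661 0.20041977482573864 ang -4.908649310697611 -98.46068952150917
86 185
```

View pics/tr1.png

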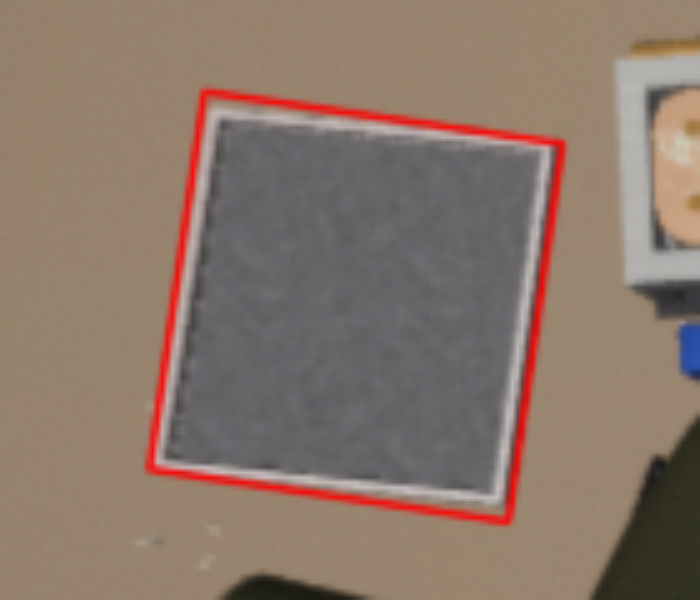

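```bash
cat > trc.py <<'E'
from h import *
import sys
np.set_printoptions(precision=4,suppress=True)
# args: ox oy scale then TL TR BR BL
a=list(map(float,sys.argv[1:])); d=grab("top")
P=np.array([atz(d,(a[3+2*i]/a[2]+a[0]-.4,a[4+2*i]/a[2]+a[1]-.4),.018) for i in range(4)])[:,:2]
c=P.mean(0); X=(P[0]+P[1]-P[2]-P[3])/2; Y=(P[0]+P[3]-P[1]-P[2])/2
print("c",c,"X",np.linalg.norm(X),np.degrees(np.arctan2(X[1],X[0])),"Y",np.linalg.norm(Y),np.degrees(np.arctan2(Y[1],Y[0])))
ax=np.radians((np.degrees(np.arctan2(X[1],X[0]))+np.degrees(np.arctan2(Y[1],Y[0]))-90)/2); ux=np.array([np.cos(ax),np.sin(ax)]);uy=np.array([-ux[1],ux[0]])
print("yaw",np.degrees(ax)); 
for sx in(1,-1):
  for sy in(1,-1): print(sx,sy,c+sx*.046*ux+sy*.04*uy)
E
python3 trc.py 86 185 5 205 107 552 148 503 505 155 463; python3 rel.py
```

```text
c [0.5014 0.3206] X 0.1964471832911437 -5.117367827137408 Y 0.19148763449726927 83.08072210608353
yaw -6.018322860526943
1 1 [0.5513 0.3556]
1 -1 [0.5429 0.276 ]
-1 1 [0.4598 0.3652]
-1 -1 [0.4514 0.2856]
t 15.95 pos [582.4 -97.4 192.5] yaw 94.4 q [ -14.   21.   88.   -0.   72. -108.] F [ 0.5 -0.  -0.6] w 41.9
```

```bash
python3 rel.py .554 .355 .19 84
```

```text
t 15.95 pos [582.4 -97.4 192.5] yaw 94.4 q [ -14.   21.   88.   -0.   72. -108.] F [ 0.5 -0.  -0.6] w 41.9
[453.3,2.6,-6.1,-0.0,10.4,0.0]
```

```bash
python3 -m jog '[[[40,0,-1,0,1,0],[80,2,-2,0,2,0],[120,2,-2,0,3,0],[160,2,-3,0,5,0],[200,2,-4,0,6,0],[240,2,-5,0,7,0],[280,2,-6,0,8,0],[320,2,-6,0,9,0],[360,2,-6,0,10.4,0],[400,2,-6,0,10.4,0],[430,2,-6,0,10.4,0],[453,2,-6,0,10.4,0],[453,2,-6,0,10.4,0],[453,2,-6,0,10.4,0]]]' - 60;  python3 - <<'E'
from h import *
d=grab("wrist","w8")
E
python3 rel.py .554 .355 .03 84 .554 .355 .019 84
```

```text
clock: 17.35
ee_pos: [0.5544, 0.3543, 0.1904]
tcp_rot: [[0.104, 0.001, -0.995], [0.995, -0.003, 0.104], [-0.003, -1.0, -0.001]]
contact_force: [-0.6, -0.6, -0.9]
gripper_width: 0.042
t 17.40 pos [554.6 353.6 190.7] yaw 84.0 q [ 29.  26.  79.  -0.  75. -55.] F [ 0.1 -0.8 -1.3] w 42.2
[1.7,160.7,1.0,0.1,-0.0,-0.1]
[1.7,171.7,1.0,0.1,-0.0,-0.1]
```

View pics/w8.png

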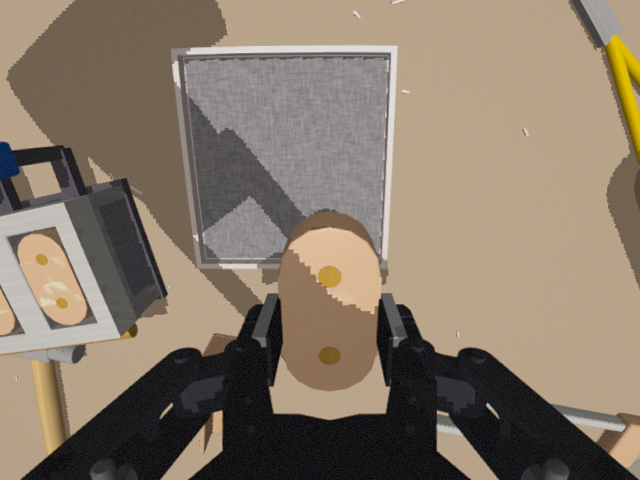

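```bash
python3 - <<'E'
from h import *
np.set_printoptions(precision=4,suppress=True)
d=grab("wrist")
for p in [(172,48),(397,46),(388,269),(198,269)]: print(atz(d,p,.018))
P=[atz(d,p,.018) for p in [(172,48),(397,46),(388,269),(198,269)]]; print(sum(P)/4)
print(proj(d,[[.5513,.3556,.165],[.5513,.3556,.02]]))
E
```

```text
[0.3942 0.2366 0.018 ]
[0.4146 0.4245 0.018 ]
[0.6147 0.4056 0.018 ]
[0.5949 0.2151 0.018 ]
[0.5046 0.3205 0.018 ]
[[332.9773 279.2072]
 [331.7477 213.3216]]
```

```bash
python3 - <<'E'
from h import *
np.set_printoptions(precision=4,suppress=True)
d=grab("wrist");s=arm.state()
a=atz(d,(330,276),.204);b=atz(d,(330,355),.204);print(a,b,np.linalg.norm(a-b),(a+b)/2,s["ee_pos"])
E
```

```text
[0.5319 0.3557 0.204 ] [0.5711 0.3515 0.204 ] 0.03944263280527816 [0.5515 0.3536 0.204 ] [0.5551 0.3531 0.1914]
```

```bash
python3 -m jog '[[[1.7,40,1,0,0,0],[1.7,80,1,0,0,0],[1.7,120,1,0,0,0],[1.7,145,1,0,0,0],[1.7,158,1,0,0,0],[1.7,164,1,0,0,0],[1.7,168,1,0,0,0],[1.7,168,1,0,0,0]]]' - 60;  python3 rel.py
```

```text
clock: 18.3
ee_pos: [0.5558, 0.3563, 0.0249]
tcp_rot: [[0.105, 0.005, -0.994], [0.994, 0.0, 0.105], [0.001, -1.0, -0.005]]
contact_force: [-0.3, 0.3, -0.4]
gripper_width: 0.0422
t 18.30 pos [555.8 356.3  24.9] yaw 83.9 q [ 29.  35.  89.  -0.  56. -55.] F [-0.3  0.3 -0.4] w 42.2
```

```bash
python3 -m jog '[[[0,2,0,0,0,0],[0,4,0,0,0,0],[0,4.5,0,0,0,0],[0,4.5,0,0,0,0]]]' - 60;  python3 rel.py
```

```text
clock: 18.7
ee_pos: [0.556, 0.3568, 0.0223]
tcp_rot: [[0.105, 0.006, -0.994], [0.994, 0.001, 0.105], [0.001, -1.0, -0.006]]
contact_force: [-1.7, -0.7, 8.9]
gripper_width: 0.0423
t 18.70 pos [556.  356.8  22.3] yaw 84.0 q [ 29.  35.  89.  -0.  55. -55.] F [-1.7 -0.7  8.9] w 42.3
```

Contact with the floor (8.9 N). Release and go up.

```bash
python3 -m jog '[[[0,-1,0,0,0,0],[0,-1,0,0,0,0],[0,-1,0,0,0,0],[0,-1,0,0,0,0],[0,-1,0,0,0,0],[0,-30,0,0,0,0],[0,-80,0,0,0,0],[0,-130,0,0,0,0],[0,-180,0,0,0,0],[0,-180,0,0,0,0]]]' 0.75 60;  python3 - <<'E'
from h import *
d=grab("wrist","w9")
E
python3 rel.py .476 .042 .2 94.4 
```

```text
clock: 19.7
ee_pos: [0.5589, 0.3589, 0.2084]
tcp_rot: [[0.105, 0.017, -0.994], [0.994, 0.007, 0.105], [0.009, -1.0, -0.016]]
contact_force: [1.1, -0.2, 0.1]
gripper_width: 0.064
t 19.75 pos [557.  357.8 204.6] yaw 84.0 q [ 29.  25.  78.  -0.  76. -55.] F [ 0.4  0.8 -0.8] w 63.9
[-322.6,2.3,47.4,0.7,-10.4,0.3]
```

View pics/w9.png

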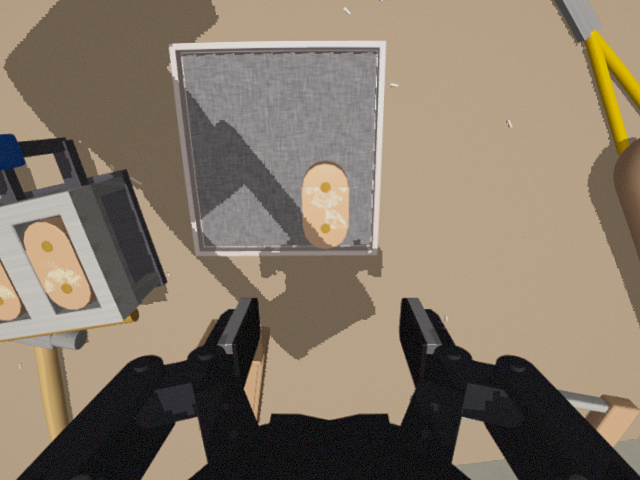

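```bash
python3 - <<'E'
from h import *
np.set_printoptions(precision=4,suppress=True)
d=grab("wrist");
a=atz(d,(325,187),.033);b=atz(d,(326,228),.033);print(a,b,(a+b)/2,np.linalg.norm(a-b))
P=[atz(d,p,.018) for p in [(170,45),(386,41),(379,254),(197,255)]]; print(np.array(P),sum(P)/4)
E
python3 rel.py .5555 .357 .2 84
```

```text
[0.5303 0.3574 0.033 ] [0.5697 0.354  0.033 ] [0.55   0.3557 0.033 ] 0.03950768706782365
[[0.3932 0.2363 0.018 ]
 [0.4119 0.4233 0.018 ]
 [0.6081 0.4047 0.018 ]
 [0.5888 0.217  0.018 ]] [0.5005 0.3203 0.018 ]
t 19.80 pos [555.2 356.8 201.5] yaw 84.0 q [ 29.  25.  78.  -0.  76. -55.] F [-1.2 -0.5 -0.5] w 63.8
[0.3,1.5,-0.2,0.4,-0.0,0.1]
```

```bash
python3 rel.py .483 -.105 .17 94.4 
```

```text
t 19.80 pos [555.2 356.8 201.5] yaw 84.0 q [ 29.  25.  78.  -0.  76. -55.] F [-1.2 -0.5 -0.5] w 63.8
[-466.9,30.4,23.5,0.4,-10.4,0.1]
```

```bash
python3 -m jog '[[[-50,0,3,0.4,-2,0],[-100,0,6,0.4,-4,0],[-150,0,9,0.4,-6,0],[-200,0,12,0.4,-8,0],[-250,10,14,0.4,-10.4,0],[-300,20,16,0.4,-10.4,0],[-350,30,19,0.4,-10.4,0],[-400,30,21,0.4,-10.4,0],[-440,30,23,0.4,-10.4,0],[-467,30,23.5,0.4,-10.4,0],[-467,30,23.5,0.4,-10.4,0],[-467,30,23.5,0.4,-10.4,0],[-467,30,23.5,0.4,-10.4,0]]]' 0 40;  python3 - <<'E'
from h import *
d=grab("wrist","w10")
E
python3 rel.py .483 -.105 .14 94.4 
```

```text
clock: 21.1
ee_pos: [0.4812, -0.1046, 0.1685]
tcp_rot: [[-0.077, -0.006, -0.997], [0.997, 0.001, -0.077], [0.001, -1.0, 0.006]]
contact_force: [-0.5, 0.3, -0.6]
gripper_width: -0.0002
t 21.15 pos [ 481.5 -104.4  168.8] yaw 94.4 q [ -17.   15.  101.   -0.   65. -111.] F [-0.2 -0.5  0.5] w -0.2
[-0.7,28.8,-1.7,-0.3,0.0,0.0]
```

View pics/w10.png

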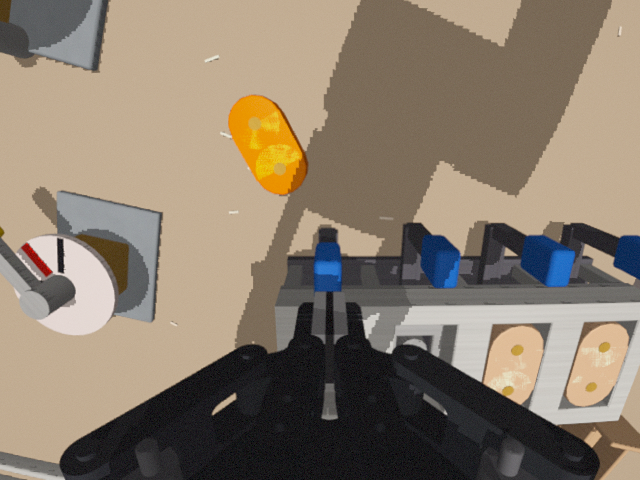

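```bash
python3 -m jog '[[[-0.7,15,-1,-0.3,0,0],[-0.7,27,-1,-0.3,0,0],[-0.7,32,-1,-0.3,0,0],[-0.7,36,-1,-0.3,0,0],[-0.7,40,-1,-0.3,0,0],[-0.7,44,-1,-0.3,0,0],[-0.7,48,-1,-0.3,0,0],[-0.7,50,-1,-0.3,0,0]]]' 0 40; python3 rel.py
```

```text
clock: 21.95
ee_pos: [0.4832, -0.1063, 0.1196]
tcp_rot: [[-0.076, 0.002, -0.997], [0.997, -0.0, -0.076], [-0.0, -1.0, -0.002]]
contact_force: [-1.0, 3.2, 4.0]
gripper_width: 0.0003
t 21.95 pos [ 483.2 -106.3  119.6] yaw 94.4 q [ -17.   18.  105.    0.   57. -112.] F [-1.   3.2  4. ] w 0.3
```

```bash
python3 -m jog '[[[0,1,0,0,0,0],[0,2,0,0,0,0],[0,2,0,0,0,0]]]' 0 40; python3 -m jog '[[[0,1,0,0,0,0],[0,2,0,0,0,0],[0,2,0,0,0,0]]]' 0 40
```

```text
clock: 22.25
ee_pos: [0.4832, -0.1065, 0.118]
tcp_rot: [[-0.076, 0.002, -0.997], [0.997, -0.0, -0.076], [-0.0, -1.0, -0.002]]
contact_force: [-0.3, 2.7, 5.7]
gripper_width: 0.0
clock: 22.55
ee_pos: [0.4832, -0.1065, 0.1178]
tcp_rot: [[-0.076, 0.003, -0.997], [0.997, -0.001, -0.076], [-0.001, -1.0, -0.003]]
contact_force: [-4.5, 4.0, 19.7]
gripper_width: -0.0001
```

```bash
python3 rel.py .4715 .0424 .2 94.4
```

```text
t 22.55 pos [ 483.2 -106.5  117.8] yaw 94.4 q [ -17.   18.  105.    0.   57. -112.] F [-4.5  4.  19.7] w -0.1
[149.3,-82.3,0.1,0.2,-0.0,-0.1]
```

```bash
python3 -m jog '[[[0,-30,0,0.2,0,0],[0,-70,0,0.2,0,0],[40,-82,0,0.2,0,0],[80,-82,0,0.2,0,0],[120,-82,0,0.2,0,0],[149,-82,0,0.2,0,0],[149,-82,0,0.2,0,0],[149,-82,0,0.2,0,0],[149,-82,0,0.2,0,0]]]' 0.5 50;  python3 - <<'E'
from h import *
np.set_printoptions(precision=4,suppress=True)
d=grab("wrist","w11")
print(proj(d,[[.4706,.0424,.118],[.5703,.05,.09]]))
E
python3 rel.py .4715 .0424 .087 94.4 
```

```text
clock: 23.45
ee_pos: [0.4717, 0.0412, 0.1974]
tcp_rot: [[-0.076, -0.002, -0.997], [0.997, -0.001, -0.076], [-0.001, -1.0, 0.002]]
contact_force: [0.0, -0.2, -0.1]
gripper_width: 0.0424
[[331.4205 249.6368]
 [331.1807 347.0518]]
t 23.50 pos [471.7  41.1 197.4] yaw 94.3 q [ -0.  11. 101.  -0.  68. -94.] F [0.4 0.5 0.2] w 42.7
[1.4,110.4,-0.1,-0.1,-0.1,-0.1]
```

View pics/w11.png

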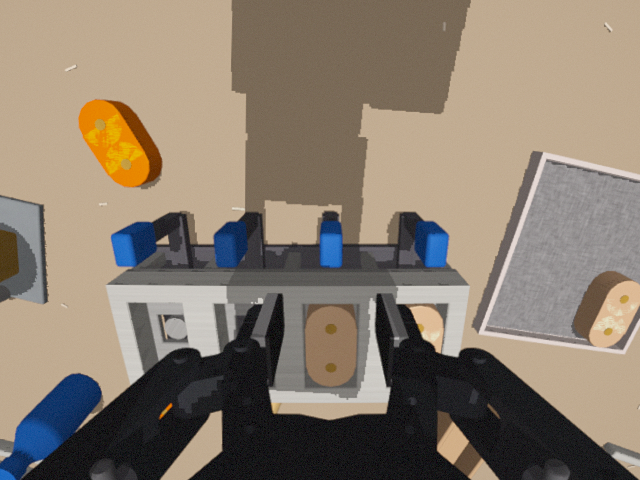

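```bash
python3 -m jog '[[[1,30,0,0,0,0],[1,70,0,0,0,0],[1,100,0,0,0,0],[1,110,0,0,0,0],[1,110,0,0,0,0],[1,110,0,0,0,0]]]' 0.5 50 && python3 -m jog '[[[0,0,0,0,0,0],[0,0,0,0,0,0],[0,0,0,0,0,0],[0,0,0,0,0,0],[0,0,0,0,0,0],[0,0,0,0,0,0]]]' 0 60;  python3 -m jog '[[[0,-5,0,0,0,0],[0,-10,0,0,0,0],[0,-15,0,0,0,0],[0,-19,0,0,0,0],[0,-20,0,0,0,0],[0,-20,0,0,0,0],[0,-20,0,0,0,0]]]' - 60;  python3 rel.py; python3 - <<'E'
from h import *
d=grab("scene","s2");cv2.imwrite("pics/s2c.png",cv2.resize(d["image"][155:315,215:485,::-1],None,fx=2.9,fy=2.9,interpolation=cv2.INTER_CUBIC))
E
```

```text
clock: 24.1
ee_pos: [0.4722, 0.0426, 0.0883]
tcp_rot: [[-0.075, -0.001, -0.997], [0.997, -0.001, -0.075], [-0.001, -1.0, 0.001]]
contact_force: [-0.5, 0.3, -0.5]
gripper_width: 0.0427
clock: 24.7
ee_pos: [0.4725, 0.0423, 0.0891]
tcp_rot: [[-0.077, 0.002, -0.997], [0.997, -0.002, -0.077], [-0.002, -1.0, -0.001]]
contact_force: [-0.2, -4.8, 5.9]
gripper_width: 0.015
clock: 25.4
ee_pos: [0.4724, 0.0423, 0.108]
tcp_rot: [[-0.077, 0.001, -0.997], [0.997, -0.002, -0.077], [-0.002, -1.0, -0.001]]
contact_force: [1.7, -4.2, -3.3]
gripper_width: 0.015
t 25.40 pos [472.4  42.3 108. ] yaw 94.4 q [  0.  18. 108.  -0.  55. -94.] F [ 1.7 -4.2 -3.3] w 15.0
```

View pics/s2c.png

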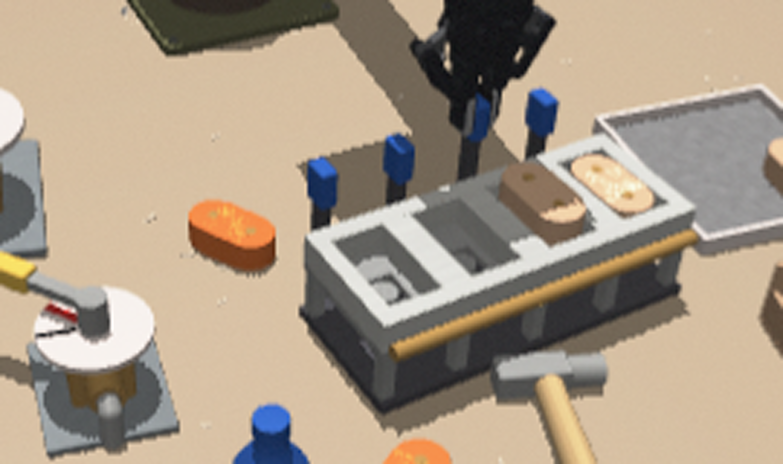

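```bash
python3 -m jog '[[[0,0,0,0,0,0],[0,0,0,0,0,0],[0,0,0,0,0,0],[0,-30,0,0,0,0],[0,-70,0,0,0,0],[0,-88,0,0,0,0],[0,-88,0,0,0,0],[0,-88,-40,0,0,0],[0,-88,-80,0,0,0],[0,-88,-98,0,0,0],[0,-88,-98,0,0,0],[0,-88,-98,0,0,0],[0,-88,-98,0,0,0]]]' 0.6 60;  python3 - <<'E'
from h import *
np.set_printoptions(precision=4,suppress=True)
d=grab("wrist","w12")
print(proj(d,[[.5703,.05,.109]]))
E
python3 rel.py .5703 .0500 .094 94.4
```

```text
clock: 26.75
ee_pos: [0.567, 0.0507, 0.1943]
tcp_rot: [[-0.076, -0.005, -0.997], [0.997, -0.0, -0.076], [-0.0, -1.0, 0.005]]
contact_force: [-0.5, -0.6, 0.3]
gripper_width: 0.0513
[[328.1179 252.9027]]
t 26.80 pos [567.1  50.7 194.7] yaw 94.4 q [  1.  19.  90.  -0.  71. -93.] F [-0.   0.1 -0.5] w 51.1
[-0.9,100.7,-3.5,-0.3,-0.0,-0.0]
```

View pics/w12.png

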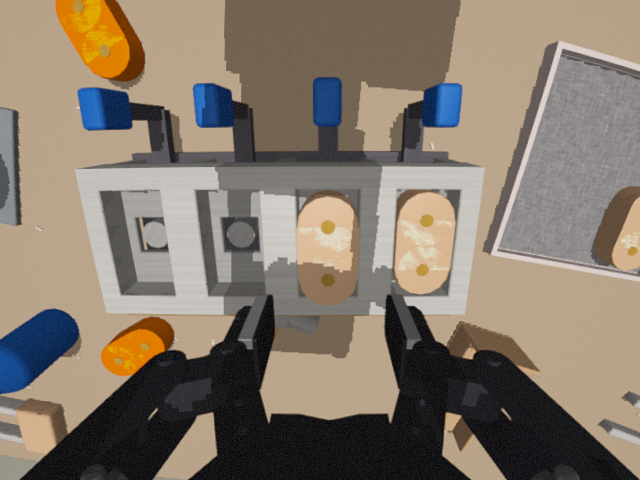

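```bash
python3 -m jog '[[[-0.9,0,-3,-0.3,0,0],[-0.9,40,-3,-0.3,0,0],[-0.9,75,-3,-0.3,0,0],[-0.9,94,-3,-0.3,0,0],[-0.9,101,-3,-0.3,0,0],[-0.9,101,-3,-0.3,0,0],[-0.9,101,-3,-0.3,0,0]]]' 0.78 50 && python3 -m jog '[[[0,0,0,0,0,0],[0,0,0,0,0,0],[0,0,0,0,0,0],[0,0,0,0,0,0],[0,0,0,0,0,0],[0,0,0,0,0,0]]]' 0 60;  python3 rel.py;  python3 -m jog '[[[0,-4,0,0,0,0],[0,-10,0,0,0,0],[0,-30,0,0,0,0],[0,-60,0,0,0,0],[0,-90,0,0,0,0],[0,-100,0,0,0,0],[0,-100,0,0,0,0]]]' - 60; python3 tray.py tr2;  python3 rel.py; python3 - <<'E'
from h import *
grab("wrist","w13")
E
```

```text
clock: 27.5
ee_pos: [0.5727, 0.0499, 0.0954]
tcp_rot: [[-0.076, 0.005, -0.997], [0.997, -0.0, -0.076], [-0.0, -1.0, -0.005]]
contact_force: [0.2, -0.1, 0.8]
gripper_width: 0.067
clock: 28.1
ee_pos: [0.5729, 0.0499, 0.0949]
tcp_rot: [[-0.076, 0.005, -0.997], [0.997, -0.0, -0.076], [-0.0, -1.0, -0.005]]
contact_force: [1.8, -0.2, 2.4]
gripper_width: 0.0421
t 28.10 pos [572.9  49.9  94.9] yaw 94.4 q [  1.  25.  97.  -0.  58. -94.] F [ 1.8 -0.2  2.4] w 42.1
clock: 28.8
ee_pos: [0.5721, 0.05, 0.1958]
tcp_rot: [[-0.076, 0.006, -0.997], [0.997, -0.0, -0.076], [-0.0, -1.0, -0.006]]
contact_force: [0.6, -0.0, -1.0]
gripper_width: 0.042
conf 0.93 centre [0.4993 0.3191] sides 0.2049123754896957 0.19806584959679285 ang -5.6331036041342415 -99.17339759522672
86 186
t 28.90 pos [570.4  49.9 193.2] yaw 94.4 q [  1.  19.  90.  -0.  71. -94.] F [ 0.2  0.1 -1. ] w 42.0
```

View pics/tr2.png

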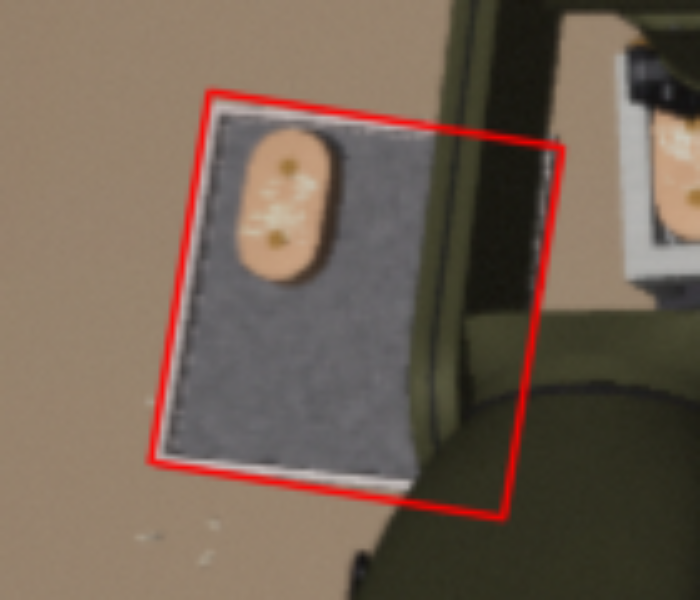

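View pics/w13.png

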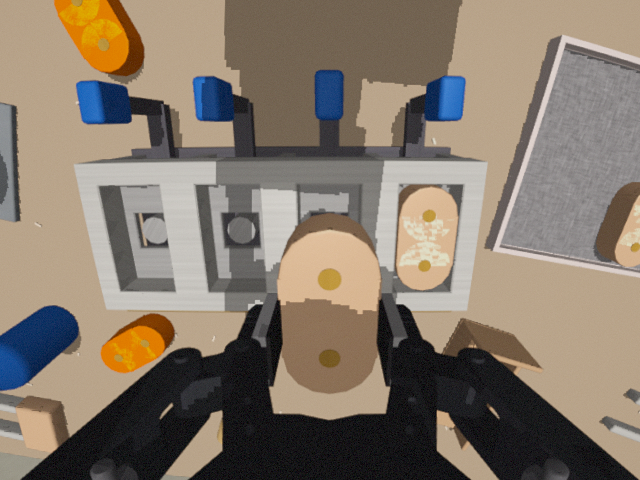

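```bash
python3 rel.py .4575 .285 .19 84
```

```text
t 28.95 pos [570.1  49.9 192.6] yaw 94.4 q [  1.  19.  90.  -0.  71. -94.] F [ 0.  -0.2 -0.5] w 42.0
[242.9,2.7,94.3,-0.0,10.4,-0.0]
```

```bash
python3 -m jog '[[[40,0,15,0,2,0],[80,2,31,0,4,0],[120,2,46,0,6,0],[160,2,62,0,8,0],[200,2,78,0,10.4,0],[230,2,90,0,10.4,0],[243,2,94,0,10.4,0],[243,2,94,0,10.4,0],[243,2,94,0,10.4,0]]]' - 60;  python3 - <<'E'
from h import *
np.set_printoptions(precision=4,suppress=True)
d=grab("wrist","w14")
print(proj(d,[[.4545,.2853,.02],[.5025,.3205,.005]]))
E
python3 rel.py .4575 .285 .025 84 
```

```text
clock: 29.85
ee_pos: [0.4594, 0.2842, 0.1911]
tcp_rot: [[0.105, 0.002, -0.995], [0.995, -0.002, 0.105], [-0.002, -1.0, -0.002]]
contact_force: [1.4, -0.6, -1.0]
gripper_width: 0.0423
[[330.4716 211.5895]
 [369.5698 249.9688]]
t 29.90 pos [459.7 283.9 191.3] yaw 83.9 q [ 27.  17.  94.  -0.  69. -57.] F [ 0.  -0.6 -0.9] w 42.2
[1.1,166.3,2.7,0.1,-0.1,-0.1]
```

View pics/w14.png

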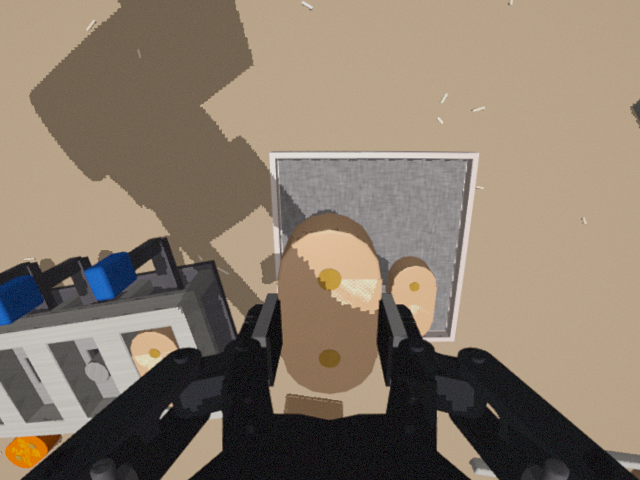

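```bash
python3 -m jog '[[[1,40,2.7,0,0,0],[1,80,2.7,0,0,0],[1,120,2.7,0,0,0],[1,145,2.7,0,0,0],[1,158,2.7,0,0,0],[1,164,2.7,0,0,0],[1,166,2.7,0,0,0],[1,166,2.7,0,0,0]]]' - 60;  python3 rel.py; python3 -m jog '[[[0,2,0,0,0,0],[0,4,0,0,0,0],[0,4,0,0,0,0],[0,4,0,0,0,0]]]' - 60;  python3 rel.py
```

```text
clock: 30.7
ee_pos: [0.4582, 0.2859, 0.0263]
tcp_rot: [[0.106, 0.004, -0.994], [0.994, 0.0, 0.106], [0.001, -1.0, -0.004]]
contact_force: [-0.4, -0.8, -0.6]
gripper_width: 0.0424
t 30.70 pos [458.2 285.9  26.3] yaw 83.9 q [ 28.  28. 105.  -0.  47. -56.] F [-0.4 -0.8 -0.6] w 42.4
clock: 31.1
ee_pos: [0.4573, 0.2865, 0.0223]
tcp_rot: [[0.105, 0.004, -0.994], [0.994, 0.0, 0.105], [0.001, -1.0, -0.004]]
contact_force: [0.1, 0.1, -0.2]
gripper_width: 0.0424
t 31.10 pos [457.3 286.5  22.3] yaw 84.0 q [ 28.  29. 105.  -0.  46. -56.] F [ 0.1  0.1 -0.2] w 42.4
```

```bash
python3 -m jog '[[[0,1.5,0,0,0,0],[0,2.5,0,0,0,0],[0,2.5,0,0,0,0]]]' - 60;  python3 rel.py
```

```text
clock: 31.4
ee_pos: [0.4575, 0.2866, 0.0212]
tcp_rot: [[0.105, 0.004, -0.994], [0.994, 0.001, 0.105], [0.001, -1.0, -0.004]]
contact_force: [-2.3, -0.8, 13.7]
gripper_width: 0.0423
t 31.40 pos [457.5 286.6  21.2] yaw 84.0 q [ 28.  29. 105.  -0.  46. -56.] F [-2.3 -0.8 13.7] w 42.3
```

```bash
python3 -m jog '[[[0,-1,0,0,0,0],[0,-1,0,0,0,0],[0,-1,0,0,0,0],[0,-1,0,0,0,0],[0,-1,0,0,0,0],[0,-30,0,0,0,0],[0,-80,0,0,0,0],[0,-130,0,0,0,0],[0,-165,0,0,0,0],[0,-165,0,0,0,0]]]' 0.75 60;  python3 - <<'E'
from h import *
d=grab("wrist","w15")
E
python3 rel.py .4722 .0424 .17 94.4 
```

```text
clock: 32.4
ee_pos: [0.4603, 0.2883, 0.1902]
tcp_rot: [[0.105, 0.014, -0.994], [0.994, 0.005, 0.105], [0.007, -1.0, -0.013]]
contact_force: [0.0, -0.1, 0.3]
gripper_width: 0.0641
t 32.45 pos [458.7 287.4 187.4] yaw 84.0 q [ 28.  17.  94.  -0.  68. -56.] F [-0.5 -0.3 -0.1] w 64.0
[-242.3,16.8,-39.1,0.5,-10.4,0.2]
```

View pics/w15.png

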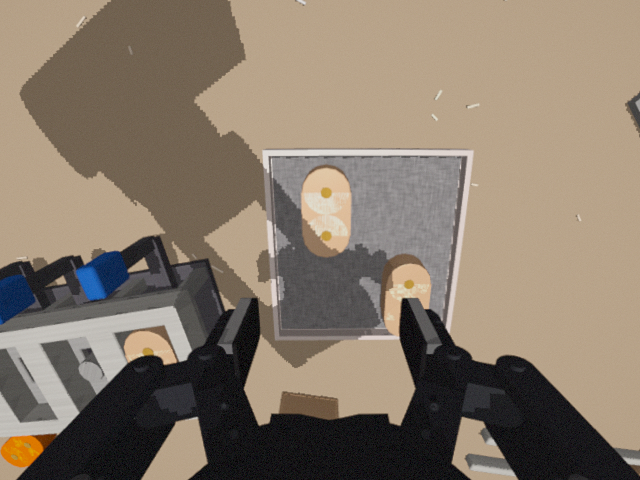

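Both lie flat in the tray (dots at (326,192),(326,236) and (408,284)). Now push rod 2 down.

```bash
python3 -m jog '[[[-40,0,-6,0.5,-2,0],[-80,0,-13,0.5,-4,0],[-120,2,-20,0.5,-6,0],[-160,6,-26,0.5,-8,0],[-200,12,-32,0.5,-10.4,0],[-230,17,-38,0.5,-10.4,0],[-242,17,-39,0.5,-10.4,0],[-242,17,-39,0.5,-10.4,0],[-242,17,-39,0.5,-10.4,0],[-242,17,-39,0.5,-10.4,0]]]' 0 40; python3 rel.py .4722 .0424 .1175 94.4 
```

```text
clock: 33.45
ee_pos: [0.4701, 0.0428, 0.1674]
tcp_rot: [[-0.077, -0.006, -0.997], [0.997, 0.001, -0.077], [0.001, -1.0, 0.006]]
contact_force: [0.1, -0.3, 0.0]
gripper_width: 0.0003
t 33.45 pos [470.1  42.8 167.4] yaw 94.4 q [  0.  13. 103.   0.  64. -94.] F [ 0.1 -0.3  0. ] w 0.3
[-0.6,49.9,-2.4,-0.3,0.0,0.1]
```

```bash
python3 -m jog '[[[-0.6,15,-1.5,-0.3,0,0],[-0.6,26,-1.5,-0.3,0,0],[-0.6,31,-1.5,-0.3,0,0],[-0.6,35,-1.5,-0.3,0,0],[-0.6,39,-1.5,-0.3,0,0],[-0.6,43,-1.5,-0.3,0,0],[-0.6,47,-1.5,-0.3,0,0],[-0.6,49,-1.5,-0.3,0,0]]]' 0 40; python3 -m jog '[[[0,1,0,0,0,0],[0,2,0,0,0,0],[0,2.5,0,0,0,0]]]' 0 40; python3 rel.py
```

```text
clock: 34.25
ee_pos: [0.4716, 0.0413, 0.1183]
tcp_rot: [[-0.076, -0.0, -0.997], [0.997, 0.001, -0.076], [0.001, -1.0, 0.0]]
contact_force: [-2.2, 2.9, 3.7]
gripper_width: 0.0001
clock: 34.55
ee_pos: [0.4715, 0.0412, 0.1178]
tcp_rot: [[-0.076, 0.0, -0.997], [0.997, 0.001, -0.076], [0.001, -1.0, -0.0]]
contact_force: [-7.6, 2.1, 22.8]
gripper_width: -0.0001
t 34.55 pos [471.5  41.2 117.8] yaw 94.3 q [ -0.  17. 107.   0.  56. -95.] F [-7.6  2.1 22.8] w -0.1
```

```bash
python3 rel.py .4655 .1162 .2 94.4; python3 -m jog '[[[0,-30,0,0,0,0],[0,-70,0,0,0,0],[30,-82,0,0,0,0],[60,-82,0,0,0,0],[75,-82,0,0,0,0],[75,-82,0,0,0,0],[75,-82,0,0,0,0],[75,-82,0,0,0,0]]]' 0.5 50;  python3 - <<'E'
from h import *
np.set_printoptions(precision=4,suppress=True)
d=grab("wrist","w16")
print(proj(d,[[.4649,.1162,.118],[.5646,.1238,.09]]))
E
python3 rel.py .4655 .1162 .087 94.4 
```

```text
t 34.55 pos [471.5  41.2 117.8] yaw 94.3 q [ -0.  17. 107.   0.  56. -95.] F [-7.6  2.1 22.8] w -0.1
[75.3,-82.2,0.3,0.0,-0.1,0.0]
clock: 35.35
ee_pos: [0.466, 0.115, 0.1978]
tcp_rot: [[-0.076, -0.0, -0.997], [0.997, -0.0, -0.076], [-0.0, -1.0, 0.001]]
contact_force: [-0.2, -0.3, -0.7]
gripper_width: 0.0427
[[331.3654 249.4041]
 [331.116  346.6236]]
t 35.40 pos [465.9 115.  197.8] yaw 94.3 q [  9.  12. 100.  -0.  68. -85.] F [-0.  -0.6 -0.4] w 42.6
[1.3,110.8,0.3,-0.0,-0.1,-0.0]
```

View pics/w16.png

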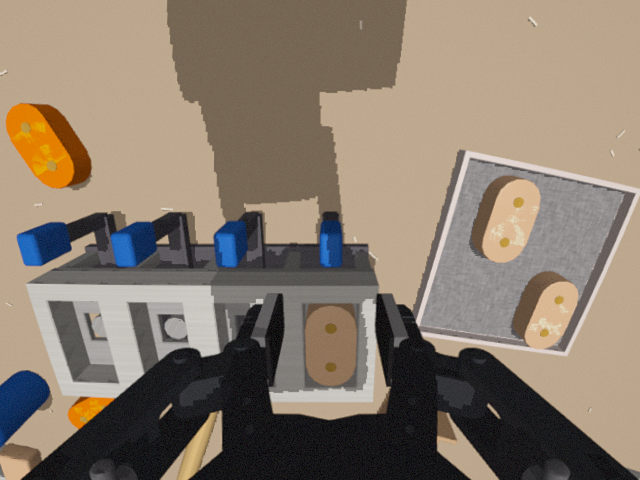

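```bash
python3 -m jog '[[[1,30,0,0,0,0],[1,70,0,0,0,0],[1,100,0,0,0,0],[1,110,0,0,0,0],[1,110,0,0,0,0],[1,110,0,0,0,0]]]' 0.5 50 && python3 -m jog '[[[0,0,0,0,0,0],[0,0,0,0,0,0],[0,0,0,0,0,0],[0,0,0,0,0,0],[0,0,0,0,0,0],[0,0,0,0,0,0]]]' 0 60;  python3 -m jog '[[[0,-5,0,0,0,0],[0,-10,0,0,0,0],[0,-15,0,0,0,0],[0,-19,0,0,0,0],[0,-20,0,0,0,0],[0,-20,0,0,0,0],[0,-20,0,0,0,0]]]' - 60;  python3 rel.py; python3 - <<'E'
from h import *
d=grab("scene","s3");cv2.imwrite("pics/s3c.png",cv2.resize(d["image"][155:315,215:485,::-1],None,fx=2.9,fy=2.9,interpolation=cv2.INTER_CUBIC))
E
```

```text
clock: 36.0
ee_pos: [0.4667, 0.1167, 0.0888]
tcp_rot: [[-0.076, 0.001, -0.997], [0.997, 0.001, -0.076], [0.0, -1.0, -0.001]]
contact_force: [0.0, -0.6, 0.8]
gripper_width: 0.0427
clock: 36.6
ee_pos: [0.467, 0.1161, 0.0896]
tcp_rot: [[-0.077, 0.003, -0.997], [0.997, -0.001, -0.077], [-0.001, -1.0, -0.003]]
contact_force: [0.2, -5.9, 6.7]
gripper_width: 0.015
clock: 37.3
ee_pos: [0.467, 0.1161, 0.1086]
tcp_rot: [[-0.077, 0.003, -0.997], [0.997, -0.001, -0.077], [-0.001, -1.0, -0.003]]
contact_force: [2.5, -4.3, -3.2]
gripper_width: 0.0153
t 37.30 pos [467.  116.1 108.6] yaw 94.4 q [  9.  18. 107.  -0.  55. -85.] F [ 2.5 -4.3 -3.2] w 15.3
```

View pics/s3c.png

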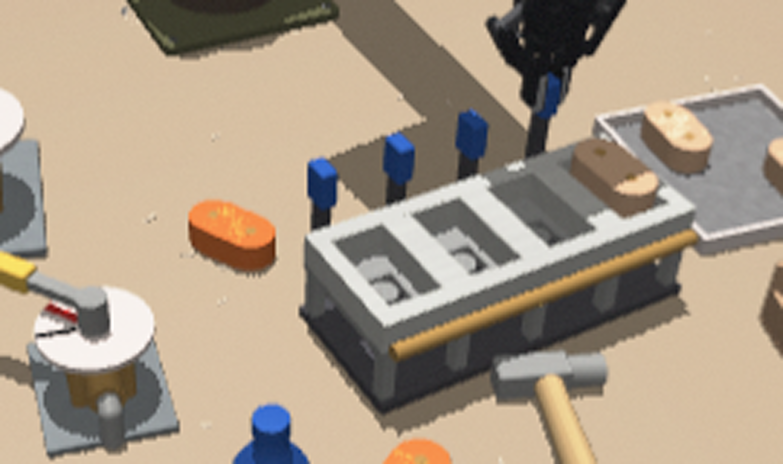

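Wedge 3 stands proud at (615,175) of the crop; the others are empty. Next, grip it.

```bash
python3 -m jog '[[[0,0,0,0,0,0],[0,0,0,0,0,0],[0,0,0,0,0,0],[0,-30,0,0,0,0],[0,-70,0,0,0,0],[0,-88,0,0,0,0],[0,-88,0,0,0,0],[0,-88,-40,0,0,0],[0,-88,-80,0,0,0],[0,-88,-98,0,0,0],[0,-88,-98,0,0,0],[0,-88,-98,0,0,0],[0,-88,-98,0,0,0]]]' 0.6 60;  python3 - <<'E'
from h import *
np.set_printoptions(precision=4,suppress=True)
d=grab("wrist","w17")
print(proj(d,[[.5646,.1238,.109]]))
E
python3 rel.py .5646 .1238 .094 94.4
```

```text
clock: 38.65
ee_pos: [0.5614, 0.1242, 0.195]
tcp_rot: [[-0.076, -0.004, -0.997], [0.997, 0.0, -0.076], [0.0, -1.0, 0.003]]
contact_force: [0.3, 0.6, -0.3]
gripper_width: 0.0508
[[328.4531 252.248 ]]
t 38.70 pos [561.5 124.3 195.4] yaw 94.4 q [  8.  19.  89.   0.  72. -86.] F [-0.6 -0.2 -0.1] w 51.4
[-0.7,101.4,-3.3,-0.2,-0.0,0.0]
```

View pics/w17.png

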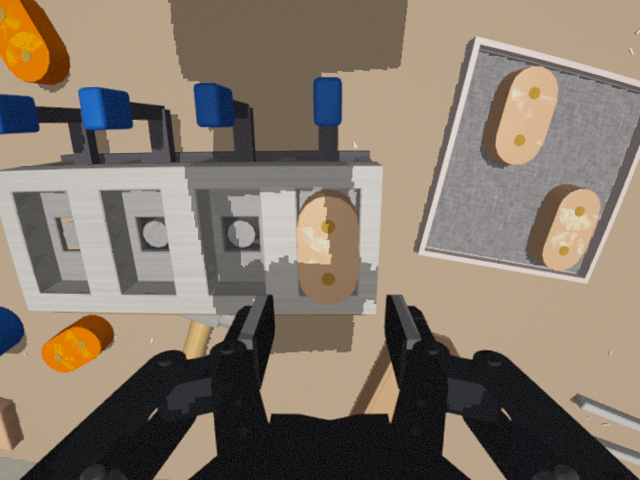

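```bash
python3 -m jog '[[[-0.7,0,-3,-0.2,0,0],[-0.7,40,-3,-0.2,0,0],[-0.7,75,-3,-0.2,0,0],[-0.7,94,-3,-0.2,0,0],[-0.7,101,-3,-0.2,0,0],[-0.7,101,-3,-0.2,0,0],[-0.7,101,-3,-0.2,0,0]]]' 0.78 50 && python3 -m jog '[[[0,0,0,0,0,0],[0,0,0,0,0,0],[0,0,0,0,0,0],[0,0,0,0,0,0],[0,0,0,0,0,0],[0,0,0,0,0,0]]]' 0 60;  python3 rel.py;  python3 -m jog '[[[0,-4,0,0,0,0],[0,-10,0,0,0,0],[0,-30,0,0,0,0],[0,-60,0,0,0,0],[0,-90,0,0,0,0],[0,-100,0,0,0,0],[0,-100,0,0,0,0]]]' - 60; python3 tray.py tr3;  python3 rel.py; python3 - <<'E'
from h import *
grab("wrist","w18")
E
```

```text
clock: 39.4
ee_pos: [0.5673, 0.1241, 0.0961]
tcp_rot: [[-0.076, 0.005, -0.997], [0.997, 0.001, -0.076], [0.001, -1.0, -0.005]]
contact_force: [0.9, 0.2, 1.0]
gripper_width: 0.0666
clock: 40.0
ee_pos: [0.5674, 0.124, 0.0955]
tcp_rot: [[-0.076, 0.005, -0.997], [0.997, 0.001, -0.076], [0.001, -1.0, -0.005]]
contact_force: [1.9, -0.2, 3.0]
gripper_width: 0.0421
t 40.00 pos [567.4 124.   95.5] yaw 94.4 q [  8.  25.  96.   0.  58. -86.] F [ 1.9 -0.2  3. ] w 42.1
clock: 40.7
ee_pos: [0.5666, 0.1239, 0.1964]
tcp_rot: [[-0.076, 0.006, -0.997], [0.997, 0.001, -0.076], [0.001, -1.0, -0.006]]
contact_force: [0.4, -0.3, -1.2]
gripper_width: 0.042
conf 0.65 centre [0.5012 0.3211] sides 0.2011434456248878 0.20687291372867495 ang -2.327425920557539 -95.89030921355526
86 185
t 40.80 pos [564.9 123.7 193.9] yaw 94.4 q [  8.  20.  89.   0.  71. -86.] F [ 0.   0.2 -1.2] w 42.1
```

View pics/tr3.png

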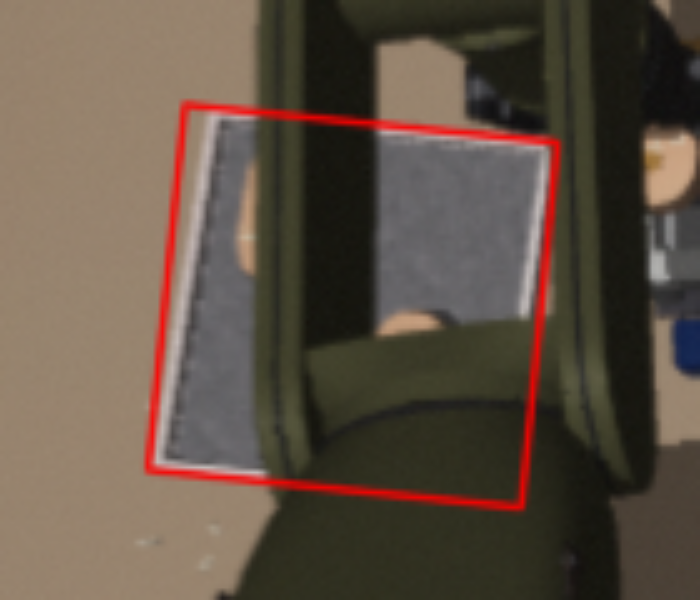

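View pics/w18.png

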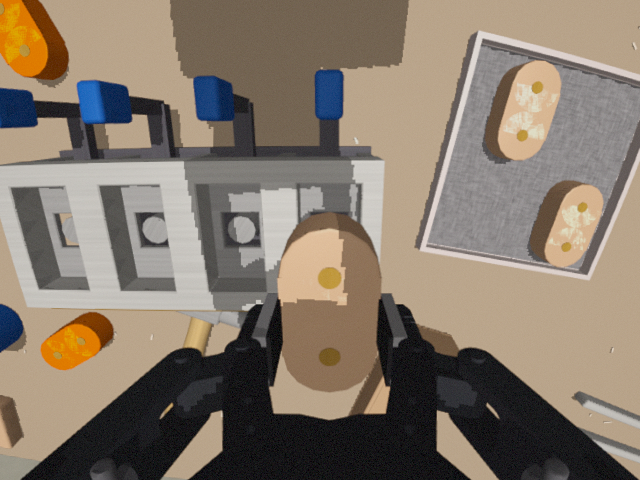

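```bash
python3 rel.py .5465 .2755 .19 84
```

```text
t 40.85 pos [564.6 123.6 193.3] yaw 94.4 q [  8.  20.  89.   0.  71. -86.] F [-0.3 -1.4 -1.6] w 41.8
[152.8,3.3,6.5,-0.0,10.4,0.0]
```

```bash
python3 -m jog '[[[40,0,2,0,3,0],[80,2,4,0,6,0],[120,2,6,0,9,0],[145,2,6,0,10.4,0],[153,2,6,0,10.4,0],[153,2,6,0,10.4,0],[153,2,6,0,10.4,0]]]' - 60;  python3 - <<'E'
from h import *
np.set_printoptions(precision=4,suppress=True)
d=grab("wrist","w19")
print(proj(d,[[.544,.2759,.033],[.5025,.3205,.005]]))
E
python3 rel.py .5465 .2755 .026 84 
```

```text
clock: 41.55
ee_pos: [0.548, 0.2748, 0.1919]
tcp_rot: [[0.105, 0.001, -0.994], [0.994, -0.001, 0.105], [-0.001, -1.0, -0.001]]
contact_force: [-0.3, -0.4, -0.3]
gripper_width: 0.0424
[[330.5025 215.9436]
 [372.7046 161.4083]]
t 41.60 pos [548.2 274.5 192.2] yaw 83.9 q [ 23.  22.  85.  -0.  73. -61.] F [-0.5  0.1 -1.3] w 42.5
[0.9,166.2,2.1,0.1,-0.1,-0.0]
```

View pics/w19.png

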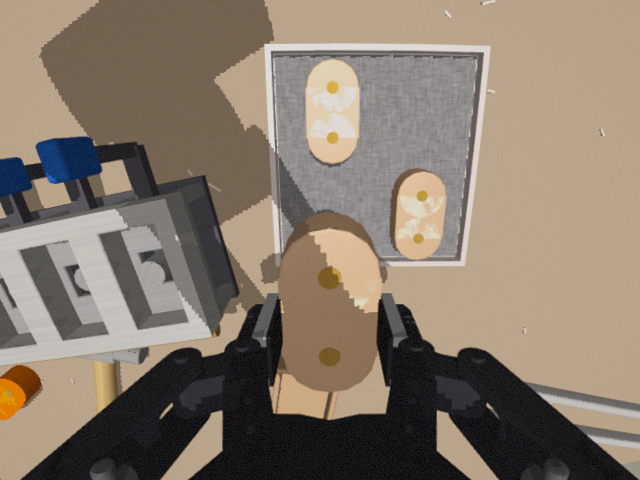

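```bash
python3 -m jog '[[[1,40,4,0,0,0],[1,80,4,0,0,0],[1,120,4,0,0,0],[1,145,4,0,0,0],[1,158,4,0,0,0],[1,164,4,0,0,0],[1,167,4,0,0,0],[1,167,4,0,0,0]]]' - 60;  python3 rel.py; python3 -m jog '[[[0,2,0,0,0,0],[0,3,0,0,0,0],[0,4.5,0,0,0,0],[0,4.5,0,0,0,0]]]' - 60;  python3 rel.py
```

```text
clock: 42.4
ee_pos: [0.5461, 0.2775, 0.027]
tcp_rot: [[0.106, 0.005, -0.994], [0.994, 0.001, 0.106], [0.002, -1.0, -0.005]]
contact_force: [-0.8, 0.4, -1.7]
gripper_width: 0.0422
t 42.40 pos [546.1 277.5  27. ] yaw 83.9 q [ 23.  32.  95.  -0.  52. -61.] F [-0.8  0.4 -1.7] w 42.2
clock: 42.8
ee_pos: [0.5455, 0.2778, 0.0221]
tcp_rot: [[0.105, 0.004, -0.994], [0.994, 0.001, 0.105], [0.002, -1.0, -0.004]]
contact_force: [0.4, 0.0, 2.1]
gripper_width: 0.0424
t 42.80 pos [545.5 277.8  22.1] yaw 84.0 q [ 23.  33.  95.  -0.  52. -61.] F [0.4 0.  2.1] w 42.4
```

```bash
python3 -m jog '[[[0,1,0,0,0,0],[0,1.5,0,0,0,0]]]' - 60; python3 -m jog '[[[0,-1,0,0,0,0],[0,-1,0,0,0,0],[0,-1,0,0,0,0],[0,-1,0,0,0,0],[0,-1,0,0,0,0],[0,-30,0,0,0,0],[0,-80,0,0,0,0],[0,-130,0,0,0,0],[0,-165,0,0,0,0],[0,-165,0,0,0,0]]]' 0.75 60;  python3 - <<'E'
from h import *
d=grab("wrist","w20")
E
python3 rel.py .4665 .1163 .17 94.4 
```

```text
clock: 43.0
ee_pos: [0.5455, 0.2778, 0.022]
tcp_rot: [[0.105, 0.004, -0.994], [0.994, 0.001, 0.105], [0.002, -1.0, -0.004]]
contact_force: [-2.0, -2.1, 15.1]
gripper_width: 0.0424
clock: 44.0
ee_pos: [0.5484, 0.279, 0.1915]
tcp_rot: [[0.105, 0.014, -0.994], [0.994, 0.006, 0.105], [0.007, -1.0, -0.014]]
contact_force: [-0.0, 0.5, -0.4]
gripper_width: 0.0642
t 44.05 pos [546.6 278.2 188.4] yaw 84.0 q [ 23.  22.  86.  -0.  72. -61.] F [-0.   0.4 -0.9] w 64.0
[-169.5,17.1,62.8,0.6,-10.4,0.2]
```

View pics/w20.png

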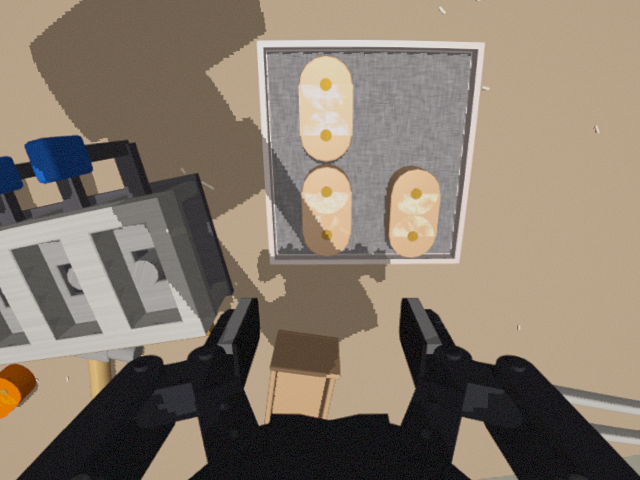

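```bash
python3 -m jog '[[[-40,0,15,0.5,-2,0],[-80,0,30,0.5,-4,0],[-120,6,45,0.5,-7,0],[-150,12,56,0.5,-10.4,0],[-169,17,63,0.5,-10.4,0],[-169,17,63,0.5,-10.4,0],[-169,17,63,0.5,-10.4,0],[-169,17,63,0.5,-10.4,0],[-169,17,63,0.5,-10.4,0]]]' 0 40; python3 rel.py .4665 .1163 .1175 94.4
```

```text
clock: 44.95
ee_pos: [0.4651, 0.1168, 0.1676]
tcp_rot: [[-0.077, -0.005, -0.997], [0.997, 0.001, -0.077], [0.001, -1.0, 0.005]]
contact_force: [0.4, -0.1, 0.5]
gripper_width: -0.0
t 44.95 pos [465.1 116.8 167.6] yaw 94.4 q [  9.  14. 102.   0.  64. -86.] F [ 0.4 -0.1  0.5] w -0.0
[-0.7,50.1,-1.7,-0.3,0.0,0.1]
```

```bash
python3 -m jog '[[[-0.6,15,-1.5,-0.3,0,0],[-0.6,26,-1.5,-0.3,0,0],[-0.6,31,-1.5,-0.3,0,0],[-0.6,35,-1.5,-0.3,0,0],[-0.6,39,-1.5,-0.3,0,0],[-0.6,43,-1.5,-0.3,0,0],[-0.6,47,-1.5,-0.3,0,0],[-0.6,49,-1.5,-0.3,0,0]]]' 0 40; python3 -m jog '[[[0,1,0,0,0,0],[0,2,0,0,0,0],[0,2.5,0,0,0,0]]]' 0 40; python3 rel.py
```

```text
clock: 45.75
ee_pos: [0.4654, 0.1157, 0.1185]
tcp_rot: [[-0.076, -0.001, -0.997], [0.997, 0.002, -0.076], [0.002, -1.0, 0.0]]
contact_force: [-2.2, 1.3, 4.3]
gripper_width: -0.0001
clock: 46.05
ee_pos: [0.4654, 0.1156, 0.1178]
tcp_rot: [[-0.076, -0.0, -0.997], [0.997, 0.002, -0.076], [0.002, -1.0, -0.0]]
contact_force: [-8.9, 1.6, 22.2]
gripper_width: -0.0002
t 46.05 pos [465.4 115.6 117.8] yaw 94.4 q [  9.  17. 106.   0.  56. -86.] F [-8.9  1.6 22.2] w -0.2
```

```bash
python3 rel.py .47 -.1 .22 20 .474 -.368 .2 -53.5; python3 -m jog '[[[0,-40,0,0,0,0],[0,-80,0,0,0,0],[-40,-90,0,0,8,0],[-80,-100,0,0,16,0],[-120,-102,0,0,24,0],[-160,-102,0,0,32,0],[-215,-102,12,0,40,0],[-215,-102,12,0,48,0],[-215,-102,12,0,56,0],[-215,-102,12,0,64,0],[-215,-102,12,0,74.4,0],[-215,-102,12,0,74.4,0]]]' 1 40; python3 rel.py .474 -.368 .2 -53.5
```

```text
t 46.05 pos [465.4 115.6 117.8] yaw 94.4 q [  9.  17. 106.   0.  56. -86.] F [-8.9  1.6 22.2] w -0.2
[-215.2,-102.5,11.8,-0.1,74.4,0.1]
[-482.8,-83.0,28.2,-0.1,147.9,0.0]
clock: 47.25
ee_pos: [0.4705, -0.1009, 0.2178]
tcp_rot: [[0.941, 0.001, -0.337], [0.337, -0.0, 0.941], [0.001, -1.0, -0.0]]
contact_force: [0.3, 1.3, -0.5]
gripper_width: 0.0853
t 47.25 pos [ 470.5 -100.9  217.8] yaw 19.7 q [-17.  11.  98.   0.  71. -37.] F [ 0.3  1.3 -0.5] w 85.3
[-86.8,17.9,-252.6,-0.0,73.2,0.0]
```

```bash
python3 -m jog '[[[-16,4,-45,0,8,0],[-32,7,-90,0,16,0],[-48,10,-135,0,24,0],[-64,14,-180,0,32,0],[-80,18,-225,0,40,0],[-87,18,-252,0,48,0],[-87,18,-252,0,56,0],[-87,18,-252,0,64,0],[-87,18,-252,0,73,0],[-87,18,-252,0,73,0],[-87,18,-252,0,73,0]]]' 1 30; python3 - <<'E'
from h import *
np.set_printoptions(precision=4,suppress=True)
d=grab("wrist","w21");t=grab("top","t21"); s=grab("scene","s21")
a=t["image"][170:310,80:360,::-1]; cv2.imwrite("pics/t21c.png",cv2.resize(a,None,fx=2.8,fy=2.8,interpolation=cv2.INTER_CUBIC))
cv2.imwrite("pics/s21c.png",cv2.resize(s["image"][165:305,290:530,::-1],None,fx=3.3,fy=3.3,interpolation=cv2.INTER_CUBIC))
E
python3 rel.py .4742 -.3682 .074 -53.5
```

```text
clock: 48.35
ee_pos: [0.4743, -0.367, 0.1994]
tcp_rot: [[0.604, -0.0, 0.797], [-0.797, 0.0, 0.604], [-0.001, -1.0, 0.0]]
contact_force: [-0.5, -0.3, 0.0]
gripper_width: 0.0854
t 48.50 pos [ 474.3 -366.6  199.6] yaw -52.9 q [-42.  21.  86.   0.  73.  11.] F [-0.6 -0.3  0.1] w 85.5
[1.4,125.6,-1.1,-0.0,0.6,-0.1]
```

View pics/t21c.png

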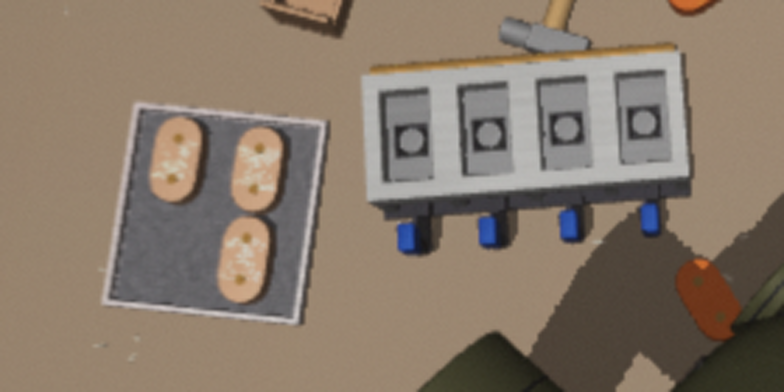

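View pics/s21c.png

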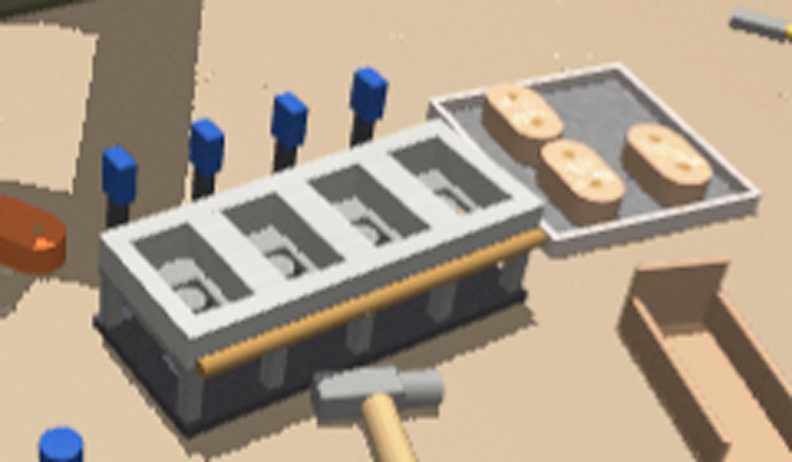

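View pics/w21.png

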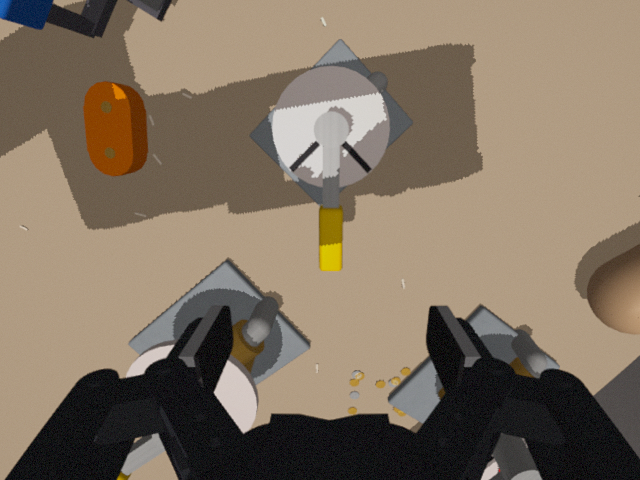

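```bash
python3 -m jog '[[[1.4,30,-1,0,0.6,0],[1.4,70,-1,0,0.6,0],[1.4,105,-1,0,0.6,0],[1.4,125,-1,0,0.6,0],[1.4,125,-1,0,0.6,0],[1.4,125,-1,0,0.6,0]]]' 1 30 && python3 -m jog '[[[0,0,0,0,0,0],[0,0,0,0,0,0],[0,0,0,0,0,0],[0,0,0,0,0,0],[0,0,0,0,0,0],[0,0,0,0,0,0],[0,0,0,0,0,0],[0,0,0,0,0,0]]]' 0 30; python3 rel.py
```

```text
clock: 49.1
ee_pos: [0.4745, -0.3682, 0.0747]
tcp_rot: [[0.594, -0.001, 0.805], [-0.805, 0.001, 0.594], [-0.001, -1.0, 0.0]]
contact_force: [0.4, 0.6, 1.2]
gripper_width: 0.0853
clock: 49.9
ee_pos: [0.4743, -0.3681, 0.0753]
tcp_rot: [[0.593, -0.0, 0.805], [-0.805, 0.001, 0.593], [-0.001, -1.0, 0.0]]
contact_force: [-0.6, 0.6, 6.0]
gripper_width: 0.0176
t 49.90 pos [ 474.3 -368.1   75.3] yaw -53.6 q [-42.  28.  94.   0.  58.  12.] F [-0.6  0.6  6. ] w 17.6
```

```bash
python3 -m jog '[[[-7,0,0.3,0,5,0],[-13.9,0,1.2,0,10,0],[-20.7,0,2.7,0,15,0],[-27.4,0,4.8,0,20,0],[-33.8,0,7.5,0,25,0],[-40,0,10.7,0,30,0],[-45.9,0,14.5,0,35,0],[-51.4,0,18.7,0,40,0],[-54.6,0,21.5,0,43,0],[-54.6,0,21.5,0,43,0]]]' - 30; python3 rel.py; python3 - <<'E'
from h import *
d=grab("wrist")
cv2.imwrite("pics/w22c.png",cv2.resize(d["image"][80:290,220:440,::-1],None,fx=2.5,fy=2.5,interpolation=cv2.INTER_CUBIC))
E
```

```text
clock: 50.9
ee_pos: [0.4588, -0.3109, 0.0753]
tcp_rot: [[-0.117, -0.001, 0.993], [-0.993, 0.001, -0.117], [-0.001, -1.0, -0.001]]
contact_force: [-2.4, 0.2, 6.1]
gripper_width: 0.0175
t 50.90 pos [ 458.8 -310.9   75.3] yaw -96.7 q [-39.  25. 100.   0.  55.  58.] F [-2.4  0.2  6.1] w 17.5
```

View pics/w22c.png

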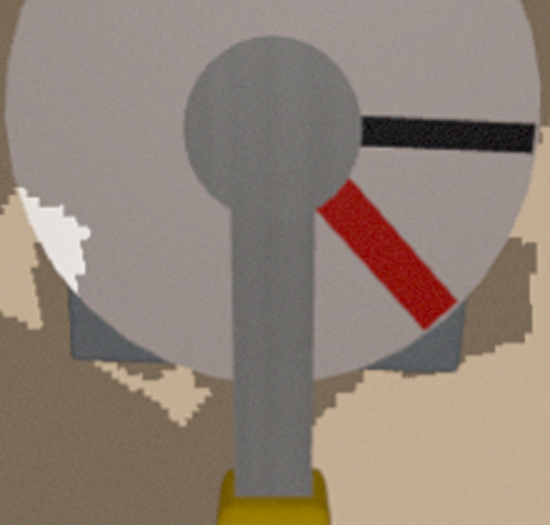

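```bash
python3 -m jog '[[[-1.4,0,0,0,1,0],[-2.8,0,0,0,2,0],[-2.8,0,0,0,2,0]]]' - 30; python3 -m jog '[[[-1.4,0,0,0,1,0],[-1.4,0,0,0,1,0]]]' - 30; python3 -m jog '[[[-1.4,0,0,0,1,0],[-1.4,0,0,0,1,0]]]' - 30; python3 rel.py;python3 - <<'E'
from h import *
d=grab("wrist")
cv2.imwrite("pics/w23c.png",cv2.resize(d["image"][80:290,220:440,::-1],None,fx=2.5,fy=2.5,interpolation=cv2.INTER_CUBIC))
E
```

```text
clock: 51.25
ee_pos: [0.4591, -0.3085, 0.0753]
tcp_rot: [[-0.15, -0.001, 0.989], [-0.989, 0.001, -0.15], [-0.001, -1.0, -0.001]]
contact_force: [-2.8, 0.7, 6.9]
gripper_width: 0.0172
clock: 51.45
ee_pos: [0.4592, -0.3079, 0.0753]
tcp_rot: [[-0.166, -0.001, 0.986], [-0.986, -0.0, -0.166], [0.001, -1.0, -0.001]]
contact_force: [-3.7, -1.4, 5.8]
gripper_width: 0.0175
clock: 51.65
ee_pos: [0.4592, -0.3078, 0.0753]
tcp_rot: [[-0.181, -0.002, 0.983], [-0.983, -0.003, -0.181], [0.003, -1.0, -0.001]]
contact_force: [-4.6, -4.5, 4.4]
gripper_width: 0.0178
t 51.65 pos [ 459.2 -307.8   75.3] yaw -100.4 q [-38.  25. 100.  -0.  54.  63.] F [-4.6 -4.5  4.4] w 17.8
```

View pics/w23c.png

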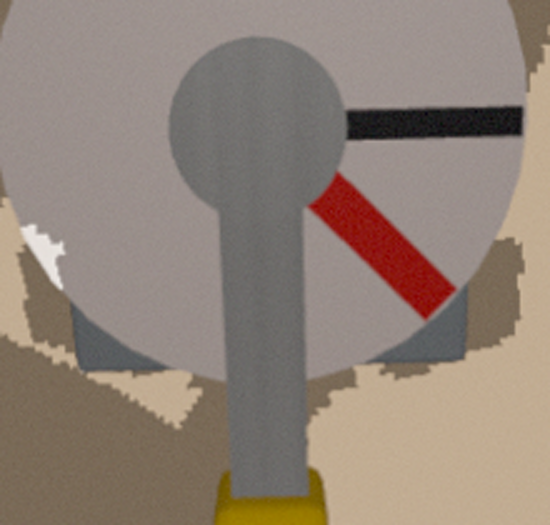

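```bash
python3 -m jog '[[[0,0,0,0,0,0],[0,0,0,0,0,0],[0,0,0,0,0,0],[0,0,0,0,0,0],[0,0,0,0,0,0],[0,-30,0,0,0,0],[0,-70,0,0,0,0],[0,-110,0,0,0,0],[0,-140,0,0,0,0],[0,-140,0,0,0,0],[0,-140,0,0,0,0]]]' 1 30; python3 rel.py;python3 - <<'E'
from h import *
np.set_printoptions(precision=4,suppress=True)
A=lambda v:np.degrees(np.arctan2(v[1],v[0]))%360
d=grab("wrist","w24");t=grab("top");s=grab("scene","s24")
cv2.imwrite("pics/w24c.png",cv2.resize(d["image"][20:290,240:460,::-1],None,fx=2.2,fy=2.2,interpolation=cv2.INTER_CUBIC))
cv2.imwrite("pics/t24c.png",cv2.resize(t["image"][90:330,80:480,::-1],None,fx=2,fy=2,interpolation=cv2.INTER_CUBIC))
E
```

```text
clock: 52.8
ee_pos: [0.4602, -0.306, 0.2153]
tcp_rot: [[-0.184, 0.001, 0.983], [-0.983, 0.0, -0.184], [-0.0, -1.0, 0.001]]
contact_force: [-0.7, 0.3, 0.1]
gripper_width: 0.0853
t 52.80 pos [ 460.2 -306.   215.3] yaw -100.6 q [-38.  17.  90.   0.  73.  63.] F [-0.7  0.3  0.1] w 85.3
```

View pics/w24c.png

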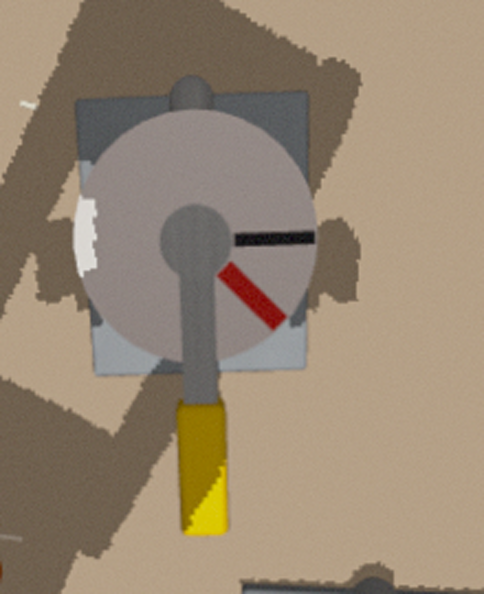

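View pics/t24c.png

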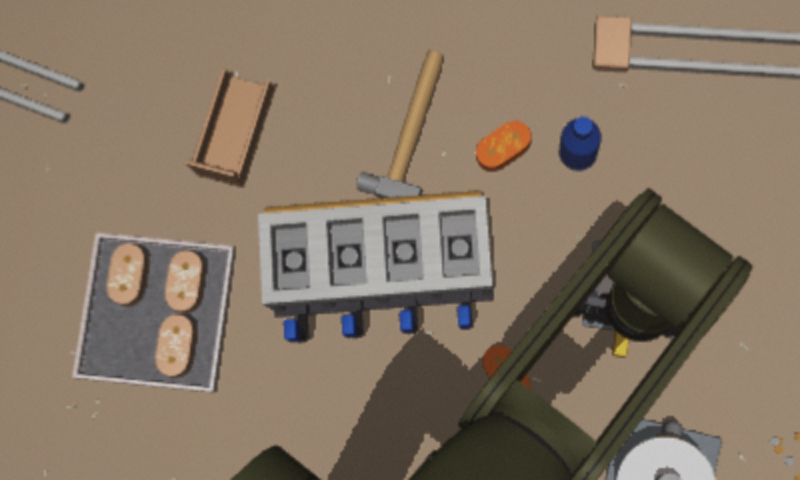

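View pics/s24.png

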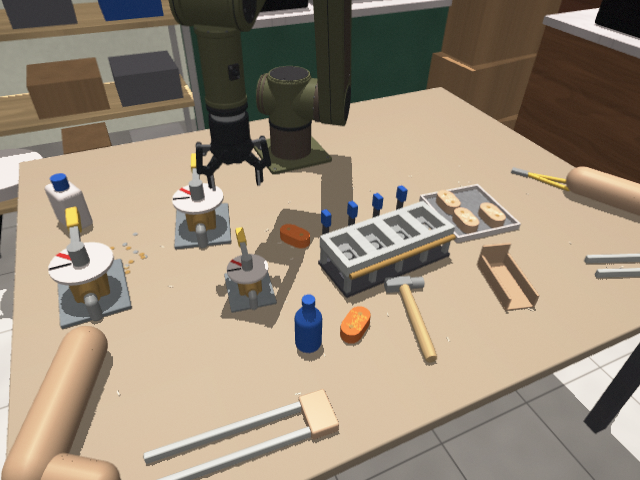

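```bash
python3 - <<'E'
from h import *
np.set_printoptions(precision=4,suppress=True)
t=grab("top"); 
cr=t["image"][190:300,100:210,::-1]; cv2.imwrite("pics/t25c.png",cv2.resize(cr,None,fx=5,fy=5,interpolation=cv2.INTER_CUBIC))
f=lambda x,y:(x/2+80-.25,y/2+90-.25)
P=np.array([atz(t,f(*p),.018)[:2] for p in [(97,234),(233,246),(213,390),(74,377)]]);c=P.mean(0)
X=(P[0]+P[1]-P[2]-P[3])/2;ux=X/np.linalg.norm(X);uy=np.array([-ux[1],ux[0]]);print(c,np.linalg.norm(X),ux)
for p in [(126,274),(184,281),(174,345)]:
    w=atz(t,f(*p),.033)[:2]-c; print("wedge in tray",w@ux,w@uy)
A=lambda v:np.degrees(np.arctan2(v[1],v[0]))%360
d=grab("wrist"); q=lambda x,y:(x/2.2+240-.3,y/2.2+20-.3)
print("handle",A(atz(d,q(204,470),.1)-atz(d,q(198,300),.1)),"black",A(atz(d,q(312,238),.065)-atz(d,q(238,240),.065)),"red",A(atz(d,q(282,323),.065)-atz(d,q(223,270),.065)))
E
```

```text
[0.5017 0.3191] 0.19790225057608773 [ 0.995  -0.1001]
wedge in tray 0.04461277769190181 0.040916952287479415
wedge in tray 0.04283032615231351 -0.038625495766335366
wedge in tray -0.0446632552969913 -0.037776660068606305
handle 171.38477599703077 black 261.02566374738166 red 218.51942722804597
```

View pics/t25c.png

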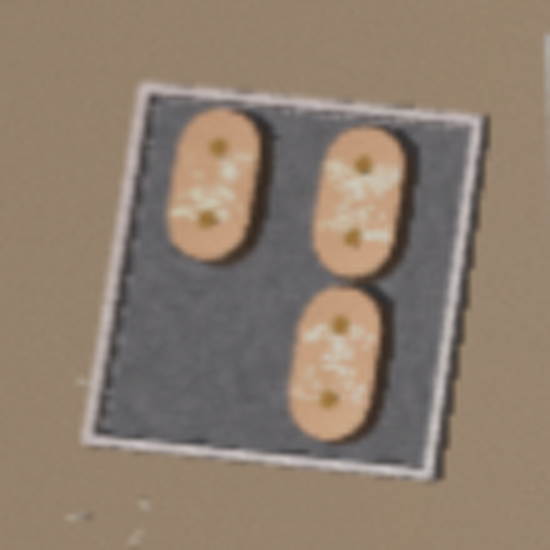

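```bash
python3 -c "
from workcell import arm
print(arm.sign_off())"
```

```text
the job is handed in; nothing more can be done
None
```

The job is done and handed in at about 53 s of the 210 s allowed. No verdict was reported.

**What I did**
- I turned the smallest valve to half open.
- I knocked out wedges 0, 2 and 3 and laid them in the tray; nest 1 was empty. Each rod was pressed back down to its stop (about 20 N, handle top at 118 mm) once its wedge was in the tray.
- I then turned the valve to its shut stop and raised the open gripper clear.

**Last checks**
- **Wedges:** all three lie flat and apart. Their centres are about (45, 41), (43, −39) and (−45, −38) mm in the tray's frame, within the 85 and 80 mm limits.
- **Rods:** all four look down in the last top and scene pictures.
- **Valve:** the handle stands 89.6° from the fully-open mark, so it is shut to within about 0.5°.
- **Bystanders:** the hammer, bottle and shell look unmoved by eye; I took no measurements of them.

**What disagreed**
- **Valve start:** the handle started about 5° open rather than at the stop. My first 45° turn therefore overshot the red mark by about 5°, and I turned it back before lifting any rod.
- **Heights:** the two-camera height of the fixture's top came out at 84–89 mm against the stated 90 mm. I used 90 mm, and the grasps and placings worked.
- **Tray shift or slack grip:** I saw no sign of either.

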